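# Set up the evidence photo station

### The arm

A 6-joint arm with a two-finger parallel gripper is mounted at the origin on the work surface. World frame = base frame: x ahead of the robot, y to its left, z up, the work surface at z = 0. Lengths are in m, angles in degrees, forces in N, time in s.
With the tool pointing down it reaches from about 0.3 to 0.75 m from the base axis. Payload 8.5 kg.
Tool frame: the origin (TCP) lies at the very end of the fingers, on their centre line; the grasp point (between the pads) lies 19 mm behind it; z points along the fingers, y is the direction in which the jaws open and shut (so a half turn about z gives the same grasp; the last joint's range is limited). The gripper opens to 85 mm and grips with 20 to 120 N. Pads are 22 mm wide; open, the fingers measure 114 mm over their backs; the gripper's body (76 mm by 85 mm) begins 54 mm behind the grasp point. The pads swing forward as they close: fully open they stand 13 mm farther back than shut.
Start: joints at [50.919, 21.807, 74.336, -0, 83.858, -12.336], TCP at [0.248, 0.491, 0.231] pointing down, gripper open.
Joint ranges: [-178.18, 178.18], [-50.72, 133.34], [12.68, 142.11], [-81.47, 261.47], [9.98, 163.14], [-165.26, 165.26]. Speed limits (degrees/s): [136.94, 136.94, 180, 180, 180, 180].

### API

Orientations are given as a 3x3 rotation matrix whose columns are the frame's x, y, z axes.
In Python, from rig import env, vision, close_job, spotter gives the robot as it stands. The module is installed in compiled form; this text tells all that it offers.
- The arm moves only by the tool jog_arm, never from a script. Its argument "plan" is a list that holds one entry, the list of rows, each a list of 6 numbers: the shift along the tool's x, y, z in units of 40 mm (1.0 is 40 mm), then the turn, a rotation vector about the tool's x, y, z in units of 0.15 rad (1.0 is 0.15 rad). A call has 1 to 10 rows; each row shifts and turns the commanded pose from where the row before left it, along the tool's axes as they then stand; what a row does not reach is not made up. A row lasts 1/10 s, in which the tool goes at most 50 mm and 8.59 degrees, less where a joint would pass 70% of its speed; a pose out of reach is approached as far as the arm can. A call with a number of a shift or a turn outside -1 to 1 is refused whole. A call with a gripper value outside its range is refused whole. "grip" is the opening, from -1 (shut) to 1 (fully open), set as the call begins (left out, the last holds). The fingers move at their own pace and stop on an object; "squeeze" is the grip in N (left out, the last holds). Time passes only in rows, so rows that do not move let the fingers close. It gives the time, the measured TCP pose, the force and the opening at its end, in the units of the state.
- env.observe(): the state, without advancing time (a new reading comes with each control period).
- vision.get_image(name): name is "scene" or "side" or "wrist"; returns (picture, depth): 420x560x3 uint8, red, green, blue; 420x560 float32, m along the optical axis (not along the pixel's ray), 0 where there is no reading.
- vision.camera_info(name): a dict with "fx", "fy", "cx", "cy" (pixels), "rvec" (rotation vector, rad) and "tvec" (3), from world to camera coordinates, as OpenCV has them. Camera axes: x right, y down, z forward; pixel columns grow to the right and rows downward; lengths in m; the calibration is good to about 2 mm. A picture is of the moment at which its call begins: read the wrist's pose just before it. camera_info takes no time and is no camera call; for the wrist camera it gives the pose at the moment of the call.
- close_job(): hands the job in, once; it reports no verdict.
Trained networks look in the newest picture that a camera, given by its name, has taken for a name from the list of things; names that differ only in an ending like _2 or _b are one class to them, and where a whole thing is asked for, a point or a joint stands for the part that bears it (a point fixed in the world has none). Each returns a list of dicts, best first, with "score" (0 to 1); they miss things now and then, are a little off and sometimes report something else, mostly with a low value. They report only what shows in the picture. A call takes as long as a camera call. They do not tell look-alikes from the thing itself.
- spotter.trace(camera, query): "pixels" (420x560 bool, what is visible of it) and "rect" ([left, top, right, bottom] in pixels, round what is visible of it).
The state is a dict: "time_s": time; "q": joint angles; "qvel": joint speeds; "joint_efforts": joint torques, N m; "position": TCP position; "tool_rot": TCP orientation; "ft_force": force on the tool from outside, world axes, zero at the start; "wrist_torque": the same for the moment, N m; "grip_width": finger opening in m.
Only numpy, scipy, OpenCV 4.12 (cv2) and the standard library are available. Lean on these libraries where they do the work, as an engineer would, in place of code of your own. Each camera call takes 0.05 s, during which the arm holds its last target.

### The job

Set up the crossed scale for the photograph: hang the upper scale bar by its hook on the stand's loop, hang the lower scale bar by its hook from the upper bar's own lower loop so that the two hang freely as a chain, and move every sample tube from the shallow tray into the deep holder, one to a hole, right down to the bottom. When all of that is done, and only then, turn the lamp knob clockwise past its click to the on stop. Leave the other things on the desk where they are.

Things in the scene. Friction and masses are not known exactly. Their poses are not given: they have to be found in the camera images.
- stand: Fixed stand. Origin on the table below its loop; x axis points from loop to post (roughly away from the robot). Foot 130x130x12 mm at x 80 to 210 mm; 22 mm post at x=165, 350 high; a 16 mm wide arm at height 332 to 344 runs from it to x=-7 and ends in a 52 mm crossbar (y). From it hangs a fixed loop of 7 mm wire in the y-z plane.
- stand_bar (a point): Middle of the top of the bottom bar of the stand's loop, 285 mm above the table, axes as the stand; the bar runs along y. The opening above it is 37 mm wide (y) and 47 mm high. The upper bar's hook hangs here.
- upper_bar: Loose, 180 g, stands on two feet; origin on the table in the middle. White beam with black blocks, 190 mm long (y), 10 mm thick (x), z 54 to 78 mm; 8 mm legs at y=+/-84 with feet 64 (x) x 16 (y) x 6 mm. Wire loop under the middle, wire hook on top. Grip the beam near an end (y about +/-82, closing along x) to keep the space over the middle free. At the start +y points roughly along world -x.
- upper_hook (a point): Upper bar's hook, 128.5 mm above its origin: underside of the top of an upside-down J of 7 mm wire in the bar's x-z plane. Shank at x=-12 mm, free tip at x=+12 mm, its lower end 18 mm below this point; 25 mm high over all, 17 mm wide inside. Move it along its +x through a loop, then down until the top rests on the loop's bottom bar.
- upper_loop (a point): Middle of the top of the bottom bar of the upper bar's lower loop, 12.5 mm above its origin, axes as the upper bar. Loop of 7 mm wire in the bar's y-z plane, opening 37 mm wide (y), 41 mm high. The lower bar's hook hangs here.
- lower_bar: Loose, 200 g, stands on two feet; origin on the table in the middle. White plate with black blocks, 190 mm long (x), 10 mm thick (y), z 6 to 50 mm; feet 16 (x) x 60 (y) x 6 mm at x=+/-84. Wire hook on top of the middle. Grip the plate near an end (x about +/-82, closing along y) to keep the space over the middle free. At the start +x points roughly along world +x.
- lower_hook (a point): Lower bar's hook, 104.5 mm above its origin: same shape as the upper one, in its own x-z plane (shank at x=-12 mm, free tip at x=+12 mm reaching 18 mm below this point). 36 mm of space between the tip's end and the plate's top. Move it along its +x through the loop, then down.
- tray: Fixed shallow dark tray, 210 (x) x 60 (y) x 35 mm, origin at the centre of its underside; five 20 mm holes 25 mm deep at x=-80, -40, 0, 40, 80 mm, y=0. The tubes start standing in it.
- holder: Fixed aluminium block, 210 (x) x 60 (y) x 75 mm, origin at the centre of its underside; five blind 21 mm holes 60 mm deep at x=-80, -40, 0, 40, 80 mm, y=0 (hole floor 15 mm above its underside). All start empty; any tube may go in any hole.
- tube0: Closed sample tube, 25 g, 18 mm in diameter and 130 mm long with a grey cap of 22 mm diameter on its top 25 mm; upright, origin at the centre of its foot, z up. Three to five tubes are present.
- tube1: Closed sample tube, 25 g, 18 mm in diameter and 130 mm long with a grey cap of 22 mm diameter on its top 25 mm; upright, origin at the centre of its foot, z up. Three to five tubes are present.
- tube2: Closed sample tube, 25 g, 18 mm in diameter and 130 mm long with a grey cap of 22 mm diameter on its top 25 mm; upright, origin at the centre of its foot, z up. Three to five tubes are present.
- tube3: Closed sample tube, 25 g, 18 mm in diameter and 130 mm long with a grey cap of 22 mm diameter on its top 25 mm; upright, origin at the centre of its foot, z up. Three to five tubes are present.
- tube4: Closed sample tube, 25 g, 18 mm in diameter and 130 mm long with a grey cap of 22 mm diameter on its top 25 mm; upright, origin at the centre of its foot, z up. Three to five tubes are present.
- dial (a joint): Black lamp knob, 52 mm wide, on a round 76 mm base on the table. 0 = off, 1.0 rad = on stop, growing clockwise seen from above. A sprung detent resists with about 0.1 N m at first, falling to nothing at 0.5 rad, then snaps on towards 1.0; released short of halfway it springs back to 0.
- dial_grip (a point): On the knob's axis 37 mm above the table, where to grip; its axes turn with the knob. The bar grip (50 mm long along this x, 14 mm thick, top 7 mm higher) is pinched along this y.
- tin: Low round tin, 60 mm diameter, 28 mm high. Bystander: leave it where it is.
- tent1: White folded blank marker tent, 55 mm wide, 80 mm high. Bystander: leave it where it is.
- tape: Roll ring, 90 mm diameter, 24 mm high. Bystander: leave it where it is.
- brush: Brush lying flat, 170 mm long. Bystander: leave it where it is.
Not all that is in view belongs to the job. What is shaped like the tube4 but black or yellow is not meant.

How it is judged (in metres and radians):
On the way, in this order (a step that is already met when the one before it is completed fails the run):
1. both scale bars hang in a chain from the stand and every tube present is at the bottom of a hole of the holder, with the knob still off (z of upper_hook in the frame of stand_bar between -0.008 and 0.008 m and x of upper_hook in the frame of stand_bar between -0.012 and 0.012 m and y of upper_hook in the frame of stand_bar between -0.022 and 0.022 m and angle between each of upper_bar, lower_bar's own z axis and vertical below 0.3 rad and z of lower_hook in the frame of upper_loop between -0.008 and 0.008 m and x of lower_hook in the frame of upper_loop between -0.012 and 0.012 m and y of lower_hook in the frame of upper_loop between -0.022 and 0.022 m and height (world z) of lower_bar above 0.04 m and z of tube0 in the frame of holder between 0.005 and 0.02 m and x of tube0 in the frame of holder between -0.1 and 0.1 m and y of tube0 in the frame of holder between -0.025 and 0.025 m and angle between each of tube0, tube1, tube2, tube3, tube4's own z axis and vertical below 0.15 rad and z of tube1 in the frame of holder between 0.005 and 0.02 m and x of tube1 in the frame of holder between -0.1 and 0.1 m and y of tube1 in the frame of holder between -0.025 and 0.025 m and z of tube2 in the frame of holder between 0.005 and 0.02 m and x of tube2 in the frame of holder between -0.1 and 0.1 m and y of tube2 in the frame of holder between -0.025 and 0.025 m and z of tube3 in the frame of holder between 0.005 and 0.02 m and x of tube3 in the frame of holder between -0.1 and 0.1 m and y of tube3 in the frame of holder between -0.025 and 0.025 m and z of tube4 in the frame of holder between 0.005 and 0.02 m and x of tube4 in the frame of holder between -0.1 and 0.1 m and y of tube4 in the frame of holder between -0.025 and 0.025 m), for 0.2 s.
2. the knob is turned past its click (value of joint dial above 0.9 rad), for 0.2 s.
At the end, for the whole second after the job is handed in: Each hook rests on its loop bar (8 mm in height, 12 across, 22 along it), bars within 0.3 rad of upright, nearly still, the lower 40 mm clear of the table; every tube present within 5 mm of a holder hole's bottom; knob above 0.9 rad; bystanders within 50 mm of their starts (all of step 1 and value of joint dial above 0.9 rad and linear speed of each of upper_bar, lower_bar below 0.05 m/s and distance of each of tin, tent1, tape, brush from where it was at the start of the episode below 0.05 m); the robot touches nothing.
It fails at once if a bystander is moved more than 50 mm (distance of any of tin, tent1, tape, brush from where it was at the start of the episode above 0.05 m).
Of tube0, tube1, tube2, tube3, tube4 only 3 to 5 are there at a start; the rules pass over those that are not, and their reading is None.
At some moment in a run one of upper_bar, lower_bar may be knocked a few centimetres aside while the robot is not near it.
It also fails if it takes over 210 s, if anything falls off the work surface, if the arm or the gripper's body presses on something with over 40 N, if the wrist force passes 120 N, or if a joint passes its speed limit or range.

## Working session

There is one attempt and no reset: what is moved stays moved. The work goes in short steps, Python scripts to look and compute and a tool call to move; the robot and the scene stay as the last step left them, time stands still between calls to the robot, and variables do not carry over. Pictures are saved under pics/ and viewed, and the job is handed in when it is done.

Besides the shell and the picture viewer there is one more tool, called after "Request:" in YAML: its name, and indented under it one key for each argument. jog_arm: Moves the arm, as the interface text tells. Its arguments: {"type":"object","properties":{"plan":{"type":"array"},"grip":{"type":"number"},"squeeze":{"type":"number"}},"required":["plan"]}

```bash
mkdir -p pics; ls
cat > h.py <<'E'
import numpy as np, cv2
from rig import env, vision, close_job, spotter
def cam(n):
    c=vision.camera_info(n); R=cv2.Rodrigues(np.array(c['rvec'],float))[0]; t=np.array(c['tvec'],float).ravel()
    return c,R,t
def save(n,f,crop=None,s=1):
    im,d=vision.get_image(n); im=im[:,:,::-1].copy(); 
    if crop: l,t,r,b=crop; im=im[t:b,l:r]
    if s!=1: im=cv2.resize(im,None,fx=s,fy=s,interpolation=cv2.INTER_CUBIC)
    cv2.imwrite('pics/'+f,im); return d
def cloud(n,d):
    c,R,t=cam(n); v,u=np.mgrid[0:420,0:560]
    P=np.stack([(u-c['cx'])/c['fx']*d,(v-c['cy'])/c['fy']*d,d],-1)
    W=(P-t)@R; W[d<=0]=np.nan; return W
def proj(n,p):
    c,R,t=cam(n); q=np.atleast_2d(p)@R.T+t
    return np.c_[q[:,0]/q[:,2]*c['fx']+c['cx'],q[:,1]/q[:,2]*c['fy']+c['cy']]
E
python3 - <<'E'
from h import *
np.set_printoptions(precision=4,suppress=True)
for n in ['scene','side','wrist']:
    save(n,n+'0.png')
    c,R,t=cam(n); print(n,c['fx'],-R.T@t,R[2])
s=env.observe(); print(s)
E
```

```text
pics
scene 410.3004168385739 [1.4095 0.0983 0.9344] [-0.7485 -0.0715 -0.6593]
side 523.9733157739572 [ 0.185  -0.8798  0.9435] [ 0.289   0.7194 -0.6316]
wrist 324.2106207133825 [0.1808 0.5245 0.374 ] [ 0.2592 -0.1315 -0.9568]
{'time_s': 0.15, 'q': array([ 50.9196,  21.8325,  74.3712,  -0.    ,  83.8575, -12.3356]), 'qvel': array([-0.0871, -0.1064, -0.2047, -0.1251, -0.0322,  0.01  ]), 'joint_efforts': array([  0.0022, -44.8621, -23.1343,  -0.0001,   0.0038,   0.    ]), 'position': array([0.2474, 0.491 , 0.2309]), 'tool_rot': array([[-0.893 ,  0.45  , -0.0007],
       [ 0.45  ,  0.893 , -0.0008],
       [ 0.0002, -0.001 , -1.    ]]), 'ft_force': array([ 0.0568, -0.0674, -0.1175]), 'wrist_torque': array([ 0.023 , -0.0141,  0.019 ]), 'grip_width': 0.0855728383379979}
```

View pics/scene0.png

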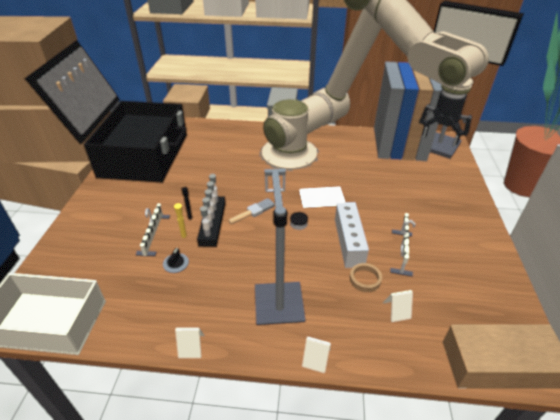

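View pics/side0.png

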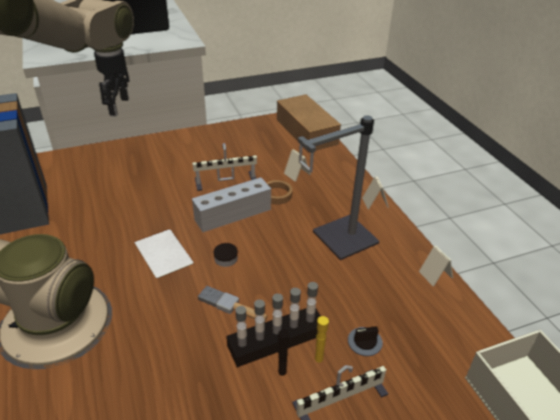

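View pics/wrist0.png

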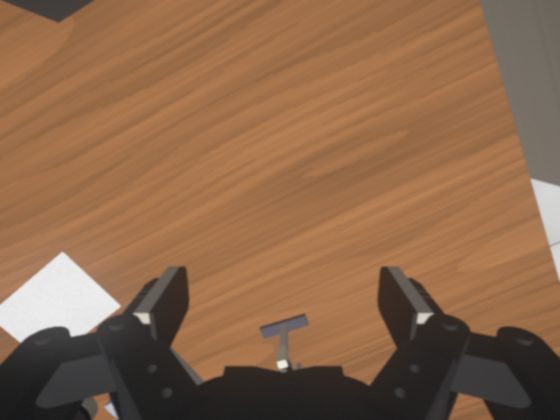

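The scene shows: upper bar (scene 405,243, with legs and loop), lower bar at (152,230), tray with 5 grey-capped tubes at (210,210), holder at (351,232), stand at (278,190–300) and knob at (176,262). The black (187,203) and yellow (180,218) tubes are look-alikes.

```bash
cat >> h.py <<'E'
def seg(n,q,W,k=0,thr=0.3):
    r=spotter.trace(n,q)
    out=[]
    for x in r:
        if x['score']<thr: continue
        m=x['pixels']; p=W[m]; p=p[~np.isnan(p[:,0])]
        out.append((x['score'],x['rect'],p,m))
    return out
E
python3 - <<'E'
from h import *
np.set_printoptions(precision=4,suppress=True)
for n in ['scene','side']:
    d=save(n,n+'1.png'); W=cloud(n,d); np.save(n+'W.npy',W)
    for q in ['stand','upper_bar','lower_bar','tray','holder','tube0','dial','tin','tent1','tape','brush']:
        for s,r,p,m in seg(n,q,W):
            # rect footprint of points
            z=p[:,2]; hi=p[z>np.percentile(z,97)-0.01]
            rr=cv2.minAreaRect(p[:,:2].astype(np.float32))
            print(n,q,round(s,2),r,'med',np.median(p,0),'z95 %.3f'%np.percentile(z,98),'top',np.median(hi,0),'rect',np.round(rr[0],3),np.round(rr[1],3),round(rr[2],1))
E
```

```text
scene stand 0.56 [253.7, 170.4, 306.6, 332.6] med [0.766  0.0311 0.0121] z95 0.355 top [0.7147 0.025  0.3433] rect [ 0.465 -0.016] [0.697 0.136] 9.8
scene upper_bar 0.58 [391.9, 212.2, 416.2, 275.7] med [0.5408 0.3827 0.0574] z95 0.127 top [0.5155 0.3829 0.1248] rect [0.481 0.391] [0.06  0.257] 83.1
scene lower_bar 0.64 [135.0, 203.5, 169.8, 255.6] med [ 0.533  -0.3922  0.0306] z95 0.101 top [ 0.523  -0.3936  0.1009] rect [ 0.514 -0.397] [0.206 0.078] 8.9
scene tray 0.7 [199.1, 198.1, 223.9, 249.4] med [ 0.5063 -0.2027  0.0317] z95 0.036 top [ 0.4915 -0.2039  0.0329] rect [ 0.45  -0.218] [0.218 0.06 ] 3.1
scene holder 0.78 [334.7, 201.7, 364.7, 269.9] med [0.5186 0.2247 0.0704] z95 0.076 top [0.5005 0.228  0.0725] rect [0.443 0.234] [0.299 0.09 ] 8.1
scene holder 0.72 [253.9, 168.1, 306.7, 325.7] med [0.765  0.0311 0.0121] z95 0.355 top [0.7136 0.0252 0.3433] rect [ 0.463 -0.015] [0.701 0.134] 9.8
scene tube0 0.67 [201.7, 189.7, 211.7, 217.6] med [ 0.4551 -0.2132  0.1208] z95 0.141 top [ 0.4546 -0.2176  0.1376] rect [ 0.394 -0.247] [0.204 0.02 ] 26.2
scene tube0 0.67 [173.5, 202.0, 1
[... 4139 characters left out ...]
 med [ 0.6229 -0.2954  0.0241] z95 0.046 top [ 0.6259 -0.2914  0.0433] rect [ 0.623 -0.289] [0.046 0.056] 34.5
side tin 0.77 [213.3, 242.0, 237.8, 267.8] med [0.4133 0.0531 0.027 ] z95 0.032 top [0.4147 0.0607 0.028 ] rect [0.417 0.071] [0.08  0.059] 77.9
side tent1 0.8 [283.5, 152.7, 312.2, 179.5] med [0.7165 0.3466 0.0359] z95 0.079 top [0.7258 0.3508 0.0737] rect [0.7  0.25] [0.489 0.078] 72.8
side tape 0.86 [268.3, 180.3, 294.8, 205.9] med [0.6424 0.261  0.0176] z95 0.029 top [0.6457 0.2623 0.0234] rect [0.642 0.269] [0.146 0.073] 69.0
side brush 0.82 [198.4, 286.2, 267.3, 319.6] med [ 0.3629 -0.0811  0.018 ] z95 0.023 top [ 0.3638 -0.079   0.0185] rect [ 0.364 -0.113] [0.102 0.171] 31.9
```

Run:
```python
from h import *
np.set_printoptions(precision=4,suppress=True)
Ws=[np.load('sceneW.npy'),np.load('sideW.npy')]
def box(W,lo,hi):
    p=W.reshape(-1,3); k=np.all((p>lo)&(p<hi),1); return p[k]
for i,W in enumerate(Ws):
    print('cam',i)
    p=box(W,[0.4,-0.1,0.335],[0.85,0.15,0.37]); print('arm top',p.min(0),p.max(0),len(p))
    a=p[(p[:,2]<0.35)]; rr=np.polyfit(a[:,0],a[:,1],1); print('line',rr)
    p=box(W,[0.4,-0.08,0.25],[0.62,0.12,0.328]); print('loop',len(p),p.min(0),p.max(0),np.median(p,0))
    b=p[p[:,2]<0.293]; print('bottom bar',len(b),b.mean(0),b.min(0),b.max(0), np.polyfit(b[:,1],b[:,0],1) if len(b)>3 else '')
    p=box(W,[0.6,-0.1,0.006],[0.9,0.15,0.016]); r=cv2.minAreaRect(p[:,:2].astype(np.float32)); print('foot',r)
    p=box(W,[0.35,0.15,0.070],[0.65,0.3,0.079]); r=cv2.minAreaRect(p[:,:2].astype(np.float32)); print('holder top',r,p[:,2].mean())
    p=box(W,[0.3,-0.27,0.031],[0.6,-0.16,0.039]); r=cv2.minAreaRect(p[:,:2].astype(np.float32)); print('tray top',r,p[:,2].mean())
    p=box(W,[0.3,-0.27,0.136],[0.6,-0.16,0.15])
    for x0 in np.arange(5)*0.04+0.37:
        q=p[abs(p[:,0]-x0)<0.018]; 
        if len(q): print('cap',len(q),q.mean(0),q.min(0),q.max(0))
```

```text
cam 0
arm top [ 0.5895 -0.0185  0.3351] [0.7789 0.0502 0.3611] 551
line [ 0.1687 -0.0943]
loop 98 [ 0.5933 -0.0185  0.2779] [0.609  0.0309 0.3277] [0.5997 0.022  0.2966]
bottom bar 45 [0.6007 0.0068 0.2841] [ 0.5938 -0.017   0.2779] [0.6083 0.0309 0.2929] [-0.1629  0.6018]
foot ((0.7425746917724609, 0.03140174224972725), (0.1325501948595047, 0.12947754561901093), 10.199972152709961)
holder top ((0.4873729646205902, 0.2277178317308426), (0.21388322114944458, 0.06094558537006378), 8.303145408630371) 0.07292346644324232
tray top ((0.45076966285705566, -0.21840350329875946), (0.21647849678993225, 0.060703616589307785), 3.4487545490264893) 0.03363112409897138
cap 24 [ 0.3714 -0.223   0.1381] [ 0.358  -0.2332  0.136 ] [ 0.3819 -0.214   0.1405]
cap 23 [ 0.4109 -0.2207  0.1384] [ 0.4012 -0.2309  0.1364] [ 0.4216 -0.2116  0.1413]
cap 27 [ 0.453  -0.219   0.1384] [ 0.4417 -0.2297  0.1361] [ 0.463  -0.2093  0.1418]
cap 25 [ 0.4908 -0.2168  0.1385] [ 0.482  -0.2255  0.1364] [ 0.503  -0.2067  0.1426]
cap 29 [ 0.5314 -0.2126  0.1383] [ 0.5186 -0.2228  0.1361] [ 0.5424 -0.2033  0.1424]
cam 1
arm to
[... 373 characters left out ...]
holder top ((0.48418503999710083, 0.22777950763702393), (0.21187691390514374, 0.06635402888059616), 8.617985725402832) 0.07482576329882086
tray top ((0.4484087824821472, -0.21731184422969818), (0.21052497625350952, 0.06449445337057114), 3.9612772464752197) 0.0351740701100817
cap 84 [ 0.3684 -0.2244  0.14  ] [ 0.3578 -0.2346  0.1361] [ 0.3791 -0.2128  0.1432]
cap 83 [ 0.408  -0.2219  0.1402] [ 0.3981 -0.2322  0.1363] [ 0.4185 -0.2097  0.1438]
cap 78 [ 0.4482 -0.2194  0.14  ] [ 0.438  -0.2294  0.136 ] [ 0.4589 -0.2065  0.1434]
cap 70 [ 0.4876 -0.2167  0.1401] [ 0.4773 -0.2265  0.1361] [ 0.498  -0.2025  0.1435]
cap 74 [ 0.5273 -0.2139  0.1399] [ 0.5174 -0.2244  0.1361] [ 0.5379 -0.2027  0.1439]
```

Run:
```python
from h import *
save('scene','s2.png',(240,150,320,240),8)
save('scene','s3.png',(130,160,250,280),5)
save('side','s4.png',(280,100,400,220),5)
```

```text
(no output)
```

View pics/s3.png

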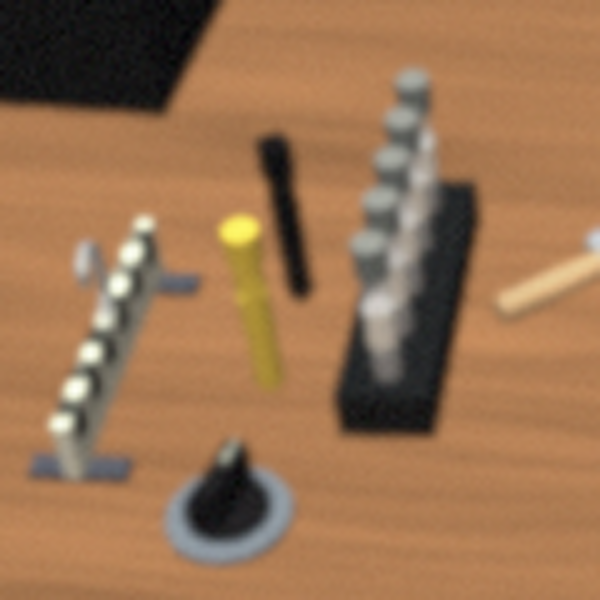

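View pics/s4.png

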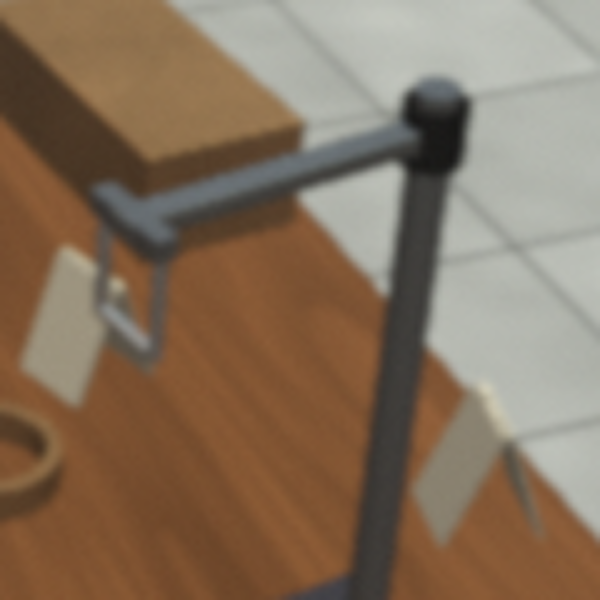

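```bash
cat >> h.py <<'E'
from scipy.spatial.transform import Rotation as Ro
def Rdown(yang,tilt=None):
    a=np.radians(yang); y=np.array([np.cos(a),np.sin(a),0]); z=np.array([0,0,-1.]); 
    R=np.c_[np.cross(y,z),y,z]
    return R
def plan(p1,R1,N=None,p0=None,R0=None,vmax=0.9):
    s=env.observe()
    if p0 is None: p0=s['position']
    if R0 is None: R0=s['tool_rot']
    p0=np.array(p0,float); R0=np.array(R0,float)
    w=Ro.from_matrix(R0.T@R1).as_rotvec(); D=np.array(p1)-p0
    if N is None: N=max(1,int(np.ceil(max(np.linalg.norm(D)/0.04/vmax,np.linalg.norm(w)/0.15/vmax))))
    dR=Ro.from_rotvec(w/N).as_matrix(); M=np.zeros((3,3)); R=R0.copy()
    for k in range(N): M+=R; R=R@dR
    sh=np.linalg.solve(M,D)
    print('N',N,'row',np.round(np.r_[sh/0.04,w/N/0.15],2).tolist(),'dist %.3f'%np.linalg.norm(D))
E
python3 - <<'E'
from h import *
plan([0.448,-0.2185,0.27],Rdown(94))
E
```

```text
N 21 row [-0.42, -0.79, -0.05, 0.0, 0.0, -0.17] dist 0.738
```

Request:
jog_arm:
  plan:
    - [[-0.42, -0.79, -0.05, 0, 0, -0.17], [-0.42, -0.79, -0.05, 0, 0, -0.17], [-0.42, -0.79, -0.05, 0, 0, -0.17], [-0.42, -0.79, -0.05, 0, 0, -0.17], [-0.42, -0.79, -0.05, 0, 0, -0.17], [-0.42, -0.79, -0.05, 0, 0, -0.17], [-0.42, -0.79, -0.05, 0, 0, -0.17], [-0.42, -0.79, -0.05, 0, 0, -0.17], [-0.42, -0.79, -0.05, 0, 0, -0.17], [-0.42, -0.79, -0.05, 0, 0, -0.17]]

```text
time_s: 2.5
position: [0.296, 0.1362, 0.2516]
tool_rot: [[-0.978, 0.209, 0.001], [0.209, 0.978, 0.0], [-0.001, 0.0, -1.0]]
ft_force: [0.4, -0.4, 0.6]
grip_width: 0.0855
```

Request:
jog_arm:
  plan:
    - [[-0.42, -0.79, -0.05, 0, 0, -0.17], [-0.42, -0.79, -0.05, 0, 0, -0.17], [-0.42, -0.79, -0.05, 0, 0, -0.17], [-0.42, -0.79, -0.05, 0, 0, -0.17], [-0.42, -0.79, -0.05, 0, 0, -0.17], [-0.42, -0.79, -0.05, 0, 0, -0.17], [-0.42, -0.79, -0.05, 0, 0, -0.17], [-0.42, -0.79, -0.05, 0, 0, -0.17], [-0.42, -0.79, -0.05, 0, 0, -0.17], [-0.42, -0.79, -0.05, 0, 0, -0.17]]

```text
time_s: 3.5
position: [0.4327, -0.1938, 0.2715]
tool_rot: [[-0.999, -0.044, 0.0], [-0.044, 0.999, -0.0], [-0.0, -0.0, -1.0]]
ft_force: [1.2, 0.8, 0.5]
grip_width: 0.0853
```

Request:
jog_arm:
  plan:
    - [[-0.42, -0.79, -0.05, 0, 0, -0.17], [0, 0, 0, 0, 0, 0], [0, 0, 0, 0, 0, 0]]
  grip: 0.2

```text
time_s: 3.8
position: [0.4504, -0.2234, 0.2729]
tool_rot: [[-0.998, -0.068, -0.001], [-0.068, 0.998, 0.001], [0.001, 0.001, -1.0]]
ft_force: [0.0, 0.7, -0.7]
grip_width: 0.0512
```

Run:
```python
from h import *
np.set_printoptions(precision=4,suppress=True)
d=save('wrist','w1.png'); W=cloud('wrist',d); np.save('w1.npy',W)
for s,r,p,m in seg('wrist','tube0',W):
    h=p[p[:,2]>0.134]; 
    if len(h)<10: print(s,r,'low'); continue
    (c,rad)=cv2.minEnclosingCircle(h[:,:2].astype(np.float32)); print(round(s,2),r,np.round(c,4),round(rad,4),h.mean(0),h[:,2].max())
```

```text
0.96 [277.5, 130.9, 304.4, 162.1] [ 0.4074 -0.2193] 0.0109 [ 0.4071 -0.2194  0.1406] 0.14244962649662832
0.83 [278.6, 85.4, 308.1, 115.9] [ 0.3675 -0.2217] 0.0108 [ 0.3674 -0.2219  0.1406] 0.14283440947615103
0.8 [276.2, 249.3, 298.1, 288.9] [ 0.5165 -0.215 ] 0.021 [ 0.5246 -0.2121  0.14  ] 0.1422580142371442
0.78 [190.4, 210.9, 232.6, 267.0] low
0.71 [189.1, 148.8, 231.1, 181.1] low
0.63 [275.5, 166.8, 302.1, 208.6] [ 0.4468 -0.2167] 0.0109 [ 0.4465 -0.2168  0.1404] 0.1425848843471076
0.62 [278.8, 204.1, 301.7, 251.5] [ 0.4768 -0.2164] 0.0209 [ 0.4857 -0.2143  0.1401] 0.14230808565171013
0.3 [329.8, 65.9, 459.1, 177.5] low
```

View pics/w1.png

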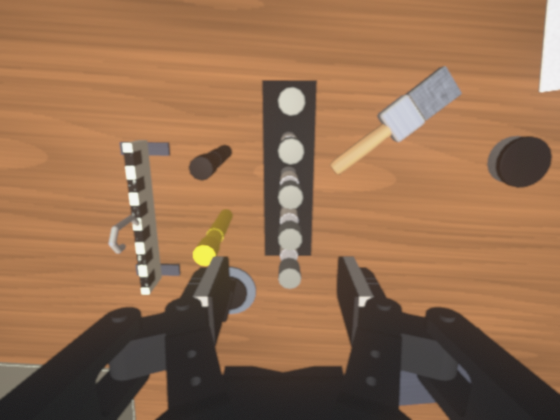

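The five caps lie at wrist (291,100) to (289,278); the black (203,166) and yellow (205,255) tubes stand apart outside the tray. The tray's are the right ones.

Run:
```python
from h import *
plan([0.3675,-0.2225,0.17],Rdown(93.9))
plan([0.3675,-0.2225,0.108],Rdown(93.9),p0=[0.3675,-0.2225,0.17],R0=Rdown(93.9))
```

```text
N 4 row [0.52, 0.03, 0.65, 0.0, -0.0, 0.0] dist 0.132
N 2 row [-0.0, 0.0, 0.78, 0.0, 0.0, 0.0] dist 0.062
```

Request:
jog_arm:
  plan:
    - [[0.52, 0.03, 0.65, 0, 0, 0], [0.52, 0.03, 0.65, 0, 0, 0], [0.52, 0.03, 0.65, 0, 0, 0], [0.52, 0.03, 0.65, 0, 0, 0], [0, 0, 0.5, 0, 0, 0], [0, 0, 0.5, 0, 0, 0], [0, 0, 0.5, 0, 0, 0], [0, 0, 0.06, 0, 0, 0]]
  grip: 0.2

```text
time_s: 4.7
position: [0.3663, -0.2226, 0.1059]
tool_rot: [[-0.998, -0.069, -0.002], [-0.069, 0.998, 0.002], [0.002, 0.002, -1.0]]
ft_force: [0.4, -0.3, 0.9]
grip_width: 0.0513
```

Request:
jog_arm:
  plan:
    - [[0, 0, 0, 0, 0, 0], [0, 0, 0, 0, 0, 0], [0, 0, 0, 0, 0, 0], [0, 0, 0, 0, 0, 0], [0, 0, 0, 0, 0, 0]]
  grip: -1
  squeeze: 30

```text
time_s: 5.2
position: [0.3675, -0.2242, 0.1079]
tool_rot: [[-0.998, -0.069, 0.002], [-0.069, 0.998, -0.001], [-0.001, -0.001, -1.0]]
ft_force: [-1.0, 1.9, 6.5]
grip_width: 0.0211
```

Run:
```python
from h import *
plan([0.50,0.23,0.27],Rdown(98.4),p0=[0.3675,-0.2242,0.21])
```

```text
N 14 row [-0.32, 0.78, -0.11, -0.0, 0.0, -0.04] dist 0.477
```

Request:
jog_arm:
  plan:
    - [[0, 0, -0.5, 0, 0, 0], [0, 0, -0.8, 0, 0, 0], [0, 0, -0.8, 0, 0, 0], [0, 0, -0.45, 0, 0, 0]]

```text
time_s: 5.6
position: [0.3675, -0.2245, 0.2117]
tool_rot: [[-0.998, -0.069, 0.003], [-0.069, 0.998, -0.003], [-0.002, -0.003, -1.0]]
ft_force: [0.2, -0.6, -0.6]
grip_width: 0.021
```

Request:
jog_arm:
  plan:
    - [[-0.32, 0.78, -0.11, 0, 0, -0.04], [-0.32, 0.78, -0.11, 0, 0, -0.04], [-0.32, 0.78, -0.11, 0, 0, -0.04], [-0.32, 0.78, -0.11, 0, 0, -0.04], [-0.32, 0.78, -0.11, 0, 0, -0.04], [-0.32, 0.78, -0.11, 0, 0, -0.04], [-0.32, 0.78, -0.11, 0, 0, -0.04], [-0.32, 0.78, -0.11, 0, 0, -0.04], [-0.32, 0.78, -0.11, 0, 0, -0.04], [-0.32, 0.78, -0.11, 0, 0, -0.04]]

```text
time_s: 6.6
position: [0.4649, 0.1001, 0.2536]
tool_rot: [[-0.992, -0.129, 0.001], [-0.129, 0.992, -0.0], [-0.001, -0.0, -1.0]]
ft_force: [-0.2, -0.8, -0.1]
grip_width: 0.021
```

Request:
jog_arm:
  plan:
    - [[-0.32, 0.78, -0.11, 0, 0, -0.04], [-0.32, 0.78, -0.11, 0, 0, -0.04], [-0.32, 0.78, -0.11, 0, 0, -0.04], [-0.32, 0.78, -0.11, 0, 0, -0.04], [0, 0, 0, 0, 0, 0], [0, 0, 0, 0, 0, 0], [0, 0, 0, 0, 0, 0]]

```text
time_s: 7.3
position: [0.4981, 0.2286, 0.2706]
tool_rot: [[-0.988, -0.152, -0.0], [-0.152, 0.988, -0.0], [0.0, -0.0, -1.0]]
ft_force: [-0.8, 0.1, -0.2]
grip_width: 0.0214
```

Run:
```python
from h import *
np.set_printoptions(precision=4,suppress=True)
print(env.observe()['position'])
d=save('wrist','w2.png'); W=cloud('wrist',d); np.save('w2.npy',W)
c,R,t=cam('wrist'); np.savez('w2c.npz',fx=c['fx'],cx=c['cx'],cy=c['cy'],fy=c['fy'],R=R,t=t)
p=W.reshape(-1,3); p=p[np.all((p>[0.35,0.15,0.070])&(p<[0.62,0.31,0.082]),1)]
print(cv2.minAreaRect(p[:,:2].astype(np.float32)),p[:,2].mean(),len(p))
```

```text
[0.4981 0.2286 0.2706]
((0.48324939608573914, 0.22896888852119446), (0.20972847938537598, 0.06019482761621475), 8.36272144317627) 0.07538648846646877 8632
```

View pics/w2.png

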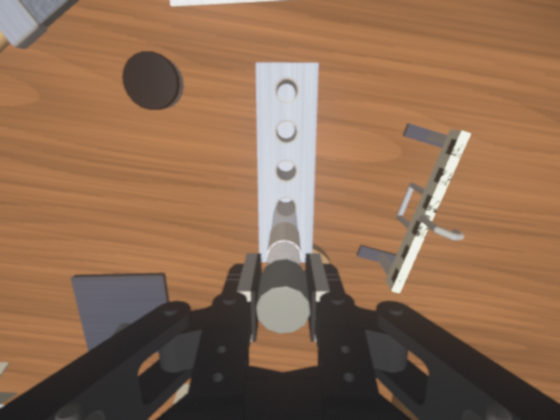

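Run:
```python
from h import *
np.set_printoptions(precision=4,suppress=True)
W=np.load('w2.npy'); p=W[285:335,255:312].reshape(-1,3)
print(np.nanpercentile(p[:,2],[50,90,99]))
h=p[p[:,2]>np.nanpercentile(p[:,2],95)-0.004]
print(len(h),h.mean(0),cv2.minEnclosingCircle(h[:,:2].astype(np.float32)))
# tube lower end
p=W[200:262,265:305].reshape(-1,3); h=p[(p[:,2]>0.16)&(p[:,2]<0.27)]; print(h.min(0),h.max(0), 'mean',h.mean(0))
for z in (0.18,0.2,0.22,0.24): 
    q=h[abs(h[:,2]-z)<0.01]; print(z,len(q),q[:,1].min() if len(q) else '',q[:,1].max() if len(q) else '')
```

```text
[0.3028 0.3038 0.3084]
2297 [0.4978 0.2285 0.3031] ((0.49755677580833435, 0.22835150361061096), 0.015341473743319511)
[0.4887 0.2195 0.1746] [0.5006 0.2385 0.2699] mean [0.4913 0.2279 0.2342]
0.18 122 0.22049117376672853 0.23850231782253542
0.2 206 0.22028134008331396 0.23813484654116104
0.22 245 0.2196999404294523 0.23763957305208253
0.24 376 0.21951277477858752 0.23772574964172555
```

Run:
```python
from h import *
plan([0.4041,0.2160,0.185],Rdown(98.4))
```

```text
N 4 row [0.59, 0.01, 0.54, -0.0, -0.0, 0.01] dist 0.128
```

Request:
jog_arm:
  plan:
    - [[0.59, 0.01, 0.54, 0, 0, 0], [0.59, 0.01, 0.54, 0, 0, 0], [0.59, 0.01, 0.54, 0, 0, 0], [0.59, 0.01, 0.54, 0, 0, 0.04], [0, 0, 0, 0, 0, 0], [0, 0, 0, 0, 0, 0]]

```text
time_s: 7.95
position: [0.4051, 0.216, 0.1847]
tool_rot: [[-0.989, -0.145, 0.001], [-0.145, 0.989, 0.0], [-0.001, 0.0, -1.0]]
ft_force: [0.1, 0.2, -0.5]
grip_width: 0.021
```

Run:
```python
from h import *
np.set_printoptions(precision=4,suppress=True)
s=env.observe();print(s['position'])
d=save('wrist','w3.png'); W=cloud('wrist',d); np.save('w3.npy',W)
plan([0.4041,0.2160,0.185],Rdown(98.4),N=1)
```

```text
[0.4051 0.216  0.1847]
N 1 row [0.04, 0.0, 0.0, 0.0, 0.01, -0.01] dist 0.002
```

View pics/w3.png

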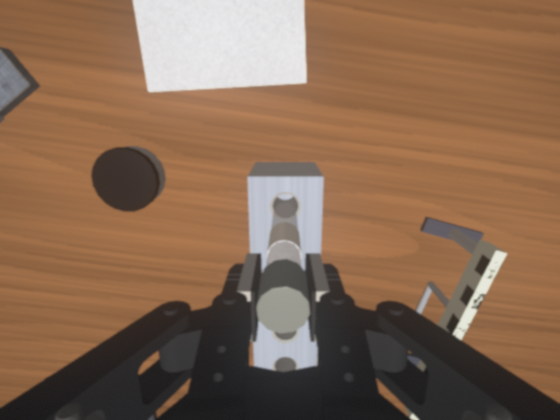

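Request:
jog_arm:
  plan:
    - [[0.03, 0, 0.2, 0, 0, 0], [0, 0, 0.2, 0, 0, 0], [0, 0, 0.2, 0, 0, 0], [0, 0, 0.2, 0, 0, 0]]

```text
time_s: 8.4
position: [0.4037, 0.2163, 0.1512]
tool_rot: [[-0.989, -0.146, -0.0], [-0.146, 0.989, -0.0], [0.0, -0.0, -1.0]]
ft_force: [-0.5, 0.6, 0.1]
grip_width: 0.0211
```

Request:
jog_arm:
  plan:
    - [[0, 0, 0.3, 0, 0, 0], [0, 0, 0.3, 0, 0, 0], [0, 0, 0.2, 0, 0, 0], [0, 0, 0.1, 0, 0, 0], [0, 0, 0, 0, 0, 0]]

```text
time_s: 8.9
position: [0.4035, 0.2163, 0.1157]
tool_rot: [[-0.989, -0.146, -0.001], [-0.146, 0.989, -0.0], [0.001, -0.0, -1.0]]
ft_force: [0.6, -0.0, -0.1]
grip_width: 0.0212
```

Request:
jog_arm:
  plan:
    - [[0, 0, 0.05, 0, 0, 0], [0, 0, 0, 0, 0, 0], [0, 0, 0, 0, 0, 0], [0, 0, 0, 0, 0, 0], [0, 0, -0.4, 0, 0, 0], [0, 0, -0.8, 0, 0, 0], [0, 0, -0.8, 0, 0, 0]]
  grip: 0.2

```text
time_s: 9.6
position: [0.4033, 0.2162, 0.1951]
tool_rot: [[-0.989, -0.146, -0.001], [-0.146, 0.989, -0.0], [0.001, -0.0, -1.0]]
ft_force: [1.3, -0.4, 0.6]
grip_width: 0.0515
```

Run:
```python
from h import *
np.set_printoptions(precision=4,suppress=True)
W=0
d=save('side','d1.png',(180,130,320,260),5); W=cloud('side',d)
p=W.reshape(-1,3); p=p[np.all((p>[0.35,0.15,0.13])&(p<[0.6,0.28,0.16]),1)]; print(p.max(0),p.mean(0))
plan([0.4074,-0.2220,0.19],Rdown(93.9))
```

```text
[0.4148 0.2288 0.1486] [0.4034 0.2146 0.1411]
N 13 row [0.09, -0.84, 0.02, 0.0, 0.0, 0.04] dist 0.439
```

View pics/d1.png

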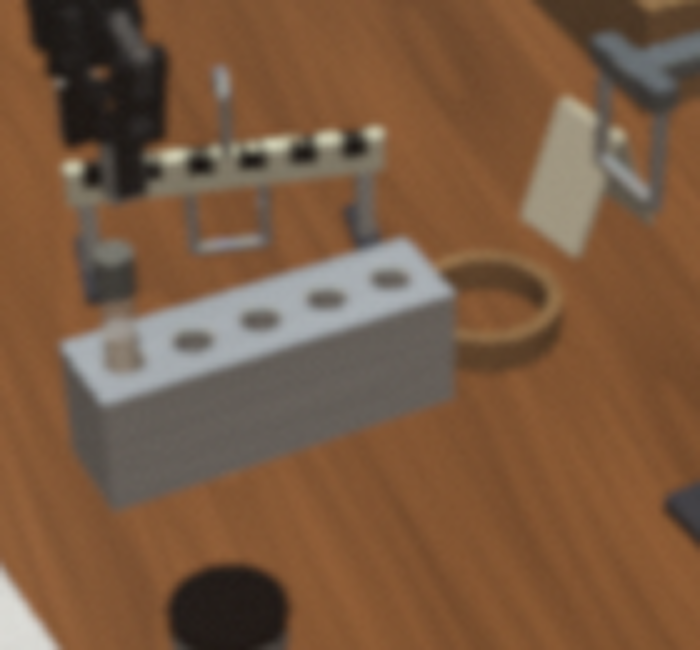

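The tube stands deep in the first hole (crop 120,250–370). I'll repeat this for the others.

Request:
jog_arm:
  plan:
    - [[0.09, -0.84, 0.02, 0, 0, 0.04], [0.09, -0.84, 0.02, 0, 0, 0.04], [0.09, -0.84, 0.02, 0, 0, 0.04], [0.09, -0.84, 0.02, 0, 0, 0.04], [0.09, -0.84, 0.02, 0, 0, 0.04], [0.09, -0.84, 0.02, 0, 0, 0.04], [0.09, -0.84, 0.02, 0, 0, 0.04], [0.09, -0.84, 0.02, 0, 0, 0.04], [0.09, -0.84, 0.02, 0, 0, 0.04], [0.09, -0.84, 0.02, 0, 0, 0.04]]

```text
time_s: 10.65
position: [0.4078, -0.123, 0.1862]
tool_rot: [[-0.996, -0.086, 0.0], [-0.086, 0.996, -0.0], [-0.0, -0.0, -1.0]]
ft_force: [0.1, 0.1, 0.2]
grip_width: 0.051
```

Request:
jog_arm:
  plan:
    - [[0.09, -0.84, 0.02, 0, 0, 0.04], [0.09, -0.84, 0.02, 0, 0, 0.04], [0.09, -0.84, 0.02, 0, 0, 0.04], [0, 0, 0, 0, 0, 0], [0, 0, 0, 0, 0, 0]]

```text
time_s: 11.15
position: [0.4051, -0.223, 0.1835]
tool_rot: [[-0.998, -0.067, -0.0], [-0.067, 0.998, 0.001], [0.0, 0.001, -1.0]]
ft_force: [-0.6, 0.5, 0.5]
grip_width: 0.0514
```

```bash
cat > cap.py <<'E'
from h import *
np.set_printoptions(precision=4,suppress=True)
print(env.observe()['position'])
n='wrist'; im,d=vision.get_image(n); W=cloud(n,d); p=W.reshape(-1,3)
p=p[np.all((p>[0.33,-0.25,0.134])&(p<[0.57,-0.19,0.146]),1)]
xs=[0.368,0.408,0.4475,0.487,0.527]
for x in xs:
    q=p[abs(p[:,0]-x)<0.016]
    if len(q)>60: 
        (c,r)=cv2.minEnclosingCircle(q[:,:2].astype(np.float32)); print(x,len(q),np.round(c,4),round(r,4),q.mean(0))
E
python3 cap.py
```

```text
[ 0.4051 -0.223   0.1835]
0.408 962 [ 0.4074 -0.2191] 0.0112 [ 0.4065 -0.2193  0.1401]
0.4475 875 [ 0.4471 -0.2168] 0.0112 [ 0.4459 -0.2167  0.1398]
0.487 786 [ 0.487  -0.2139] 0.0116 [ 0.4854 -0.2142  0.1397]
```

Request:
jog_arm:
  plan:
    - [[-0.05, 0.03, 0.5, 0, 0, 0], [0, 0, 0.5, 0, 0, 0], [0, 0, 0.5, 0, 0, 0], [0, 0, 0.3, 0, 0, 0], [0, 0, 0.08, 0, 0, 0]]

```text
time_s: 11.7
position: [0.4069, -0.22, 0.1077]
tool_rot: [[-0.998, -0.07, -0.002], [-0.07, 0.998, 0.002], [0.001, 0.002, -1.0]]
ft_force: [-0.1, 0.4, -0.0]
grip_width: 0.0515
```

Request:
jog_arm:
  plan:
    - [[0, 0, 0, 0, 0, 0], [0, 0, 0, 0, 0, 0], [0, 0, 0, 0, 0, 0], [0, 0, 0, 0, 0, 0], [0, 0, 0, 0, 0, 0]]
  grip: -1
  squeeze: 30

```text
time_s: 12.2
position: [0.4075, -0.2215, 0.1093]
tool_rot: [[-0.998, -0.069, 0.001], [-0.069, 0.998, -0.0], [-0.001, -0.001, -1.0]]
ft_force: [-0.4, 2.8, 6.3]
grip_width: 0.0214
```

Request:
jog_arm:
  plan:
    - [[0, 0, -0.5, 0, 0, 0], [0, 0, -0.8, 0, 0, 0], [0, 0, -0.8, 0, 0, 0], [0, 0, -0.45, 0, 0, 0], [0, 0, 0, 0, 0, 0]]

```text
time_s: 12.7
position: [0.4079, -0.2222, 0.2128]
tool_rot: [[-0.998, -0.069, 0.004], [-0.069, 0.998, -0.004], [-0.004, -0.004, -1.0]]
ft_force: [-0.2, -0.9, -0.8]
grip_width: 0.0208
```

Run:
```python
from h import *
plan([0.4431,0.2219,0.185],Rdown(98.4))
```

```text
N 13 row [-0.16, 0.84, 0.05, -0.0, 0.0, -0.04] dist 0.446
```

Request:
jog_arm:
  plan:
    - [[-0.16, 0.84, 0.05, 0, 0, -0.04], [-0.16, 0.84, 0.05, 0, 0, -0.04], [-0.16, 0.84, 0.05, 0, 0, -0.04], [-0.16, 0.84, 0.05, 0, 0, -0.04], [-0.16, 0.84, 0.05, 0, 0, -0.04], [-0.16, 0.84, 0.05, 0, 0, -0.04], [-0.16, 0.84, 0.05, 0, 0, -0.04], [-0.16, 0.84, 0.05, 0, 0, -0.04], [-0.16, 0.84, 0.05, 0, 0, -0.04], [-0.16, 0.84, 0.05, 0, 0, -0.04]]

```text
time_s: 13.7
position: [0.4383, 0.1203, 0.1893]
tool_rot: [[-0.992, -0.129, -0.001], [-0.129, 0.992, -0.0], [0.001, -0.0, -1.0]]
ft_force: [0.4, -0.7, 0.4]
grip_width: 0.0211
```

Request:
jog_arm:
  plan:
    - [[-0.16, 0.84, 0.05, 0, 0, -0.04], [-0.16, 0.84, 0.05, 0, 0, -0.04], [-0.16, 0.84, 0.05, 0, 0, -0.04], [0, 0, 0, 0, 0, 0], [0, 0, 0, 0, 0, 0]]

```text
time_s: 14.2
position: [0.4438, 0.2216, 0.1834]
tool_rot: [[-0.989, -0.148, -0.002], [-0.148, 0.989, -0.001], [0.002, -0.0, -1.0]]
ft_force: [0.6, 0.4, -0.3]
grip_width: 0.0209
```

Run:
```python
from h import *
plan([0.4431,0.2219,0.185],Rdown(98.4),N=2)
```

```text
N 2 row [0.01, 0.0, -0.02, -0.0, -0.01, 0.01] dist 0.002
```

Request:
jog_arm:
  plan:
    - [[0, 0, 0.2, 0, 0, 0], [0, 0, 0.2, 0, 0, 0], [0, 0, 0.2, 0, 0, 0], [0, 0, 0.2, 0, 0, 0]]

```text
time_s: 14.6
position: [0.4443, 0.221, 0.1517]
tool_rot: [[-0.989, -0.145, -0.0], [-0.145, 0.989, -0.0], [0.0, 0.0, -1.0]]
ft_force: [0.8, 1.2, -0.5]
grip_width: 0.0206
```

Request:
jog_arm:
  plan:
    - [[0.02, 0.01, 0.3, 0, 0, 0], [0, 0, 0.3, 0, 0, 0], [0, 0, 0.2, 0, 0, 0], [0, 0, 0.1, 0, 0, 0], [0, 0, 0.03, 0, 0, 0]]

```text
time_s: 15.1
position: [0.4434, 0.2216, 0.1149]
tool_rot: [[-0.989, -0.146, -0.001], [-0.146, 0.989, -0.0], [0.001, -0.0, -1.0]]
ft_force: [-1.1, -0.1, -0.5]
grip_width: 0.0211
```

Request:
jog_arm:
  plan:
    - [[0, 0, 0, 0, 0, 0], [0, 0, 0, 0, 0, 0], [0, 0, 0, 0, 0, 0], [0, 0, 0, 0, 0, 0], [0, 0, -0.4, 0, 0, 0], [0, 0, -0.8, 0, 0, 0], [0, 0, -0.8, 0, 0, 0]]
  grip: 0.2

```text
time_s: 15.8
position: [0.4432, 0.2217, 0.1962]
tool_rot: [[-0.989, -0.146, -0.001], [-0.146, 0.989, -0.0], [0.001, -0.0, -1.0]]
ft_force: [0.4, 0.1, -0.1]
grip_width: 0.0513
```

Run:
```python
from h import *
plan([0.447,-0.2188,0.185],Rdown(93.9))
```

```text
N 13 row [0.09, -0.84, 0.02, -0.0, -0.0, 0.04] dist 0.441
```

Request:
jog_arm:
  plan:
    - [[0.09, -0.84, 0.02, 0, 0, 0.04], [0.09, -0.84, 0.02, 0, 0, 0.04], [0.09, -0.84, 0.02, 0, 0, 0.04], [0.09, -0.84, 0.02, 0, 0, 0.04], [0.09, -0.84, 0.02, 0, 0, 0.04], [0.09, -0.84, 0.02, 0, 0, 0.04], [0.09, -0.84, 0.02, 0, 0, 0.04], [0.09, -0.84, 0.02, 0, 0, 0.04], [0.09, -0.84, 0.02, 0, 0, 0.04], [0.09, -0.84, 0.02, 0, 0, 0.04]]

```text
time_s: 16.8
position: [0.4477, -0.1175, 0.1875]
tool_rot: [[-0.996, -0.086, 0.0], [-0.086, 0.996, -0.0], [-0.0, -0.0, -1.0]]
ft_force: [0.8, -0.5, -0.1]
grip_width: 0.0513
```

Request:
jog_arm:
  plan:
    - [[0.09, -0.84, 0.02, 0, 0, 0.04], [0.09, -0.84, 0.02, 0, 0, 0.04], [0.08, -0.82, 0.02, 0, 0, 0.04], [0, 0, 0, 0, 0, 0], [0, 0, 0, 0, 0, 0]]

```text
time_s: 17.3
position: [0.4454, -0.2168, 0.1848]
tool_rot: [[-0.998, -0.067, -0.0], [-0.067, 0.998, 0.0], [0.0, 0.0, -1.0]]
ft_force: [-0.1, 1.1, -0.5]
grip_width: 0.0515
```

```bash
python3 cap.py
```

```text
[ 0.4454 -0.2168  0.1848]
0.4475 947 [ 0.4476 -0.2167] 0.0112 [ 0.4465 -0.2166  0.1401]
0.487 857 [ 0.4874 -0.2142] 0.0113 [ 0.4859 -0.2141  0.1399]
0.527 781 [ 0.5269 -0.2114] 0.0114 [ 0.5254 -0.2115  0.1397]
```

Request:
jog_arm:
  plan:
    - [[-0.04, -0.05, 0.5, 0, 0, 0], [0, 0, 0.5, 0, 0, 0], [0, 0, 0.5, 0, 0, 0], [0, 0, 0.32, 0, 0, 0], [0, 0, 0.08, 0, 0, 0]]

```text
time_s: 17.85
position: [0.447, -0.217, 0.108]
tool_rot: [[-0.998, -0.07, -0.002], [-0.07, 0.998, 0.002], [0.002, 0.002, -1.0]]
ft_force: [-0.2, 0.2, 0.3]
grip_width: 0.0512
```

Request:
jog_arm:
  plan:
    - [[0, 0, 0, 0, 0, 0], [0, 0, 0, 0, 0, 0], [0, 0, 0, 0, 0, 0], [0, 0, 0, 0, 0, 0], [0, 0, 0, 0, 0, 0]]
  grip: -1
  squeeze: 30

```text
time_s: 18.35
position: [0.4476, -0.2185, 0.1098]
tool_rot: [[-0.998, -0.069, 0.001], [-0.069, 0.998, -0.001], [-0.001, -0.001, -1.0]]
ft_force: [0.7, 2.3, 5.9]
grip_width: 0.0211
```

Request:
jog_arm:
  plan:
    - [[0, 0, -0.5, 0, 0, 0], [0, 0, -0.8, 0, 0, 0], [0, 0, -0.8, 0, 0, 0], [0, 0, -0.45, 0, 0, 0], [0, 0, 0, 0, 0, 0]]

```text
time_s: 18.85
position: [0.448, -0.2192, 0.2133]
tool_rot: [[-0.998, -0.069, 0.004], [-0.069, 0.998, -0.004], [-0.004, -0.004, -1.0]]
ft_force: [-0.2, 0.2, -0.6]
grip_width: 0.021
```

Run:
```python
from h import *
plan([0.4829,0.2277,0.185],Rdown(98.4))
```

```text
N 13 row [-0.16, 0.85, 0.05, -0.0, 0.0, -0.04] dist 0.449
```

Request:
jog_arm:
  plan:
    - [[-0.16, 0.84, 0.05, 0, 0, -0.04], [-0.16, 0.84, 0.05, 0, 0, -0.04], [-0.16, 0.84, 0.05, 0, 0, -0.04], [-0.16, 0.84, 0.05, 0, 0, -0.04], [-0.16, 0.84, 0.05, 0, 0, -0.04], [-0.16, 0.84, 0.05, 0, 0, -0.04], [-0.16, 0.84, 0.05, 0, 0, -0.04], [-0.16, 0.84, 0.05, 0, 0, -0.04], [-0.16, 0.84, 0.05, 0, 0, -0.04], [-0.16, 0.84, 0.05, 0, 0, -0.04]]

```text
time_s: 19.85
position: [0.4784, 0.1234, 0.1897]
tool_rot: [[-0.992, -0.129, -0.002], [-0.129, 0.992, -0.0], [0.002, -0.0, -1.0]]
ft_force: [1.0, -0.1, -0.2]
grip_width: 0.0212
```

Request:
jog_arm:
  plan:
    - [[-0.16, 0.86, 0.05, 0, 0, -0.04], [-0.16, 0.86, 0.05, 0, 0, -0.04], [-0.16, 0.86, 0.04, 0, 0, -0.02], [0, 0, 0, 0, 0, 0], [0, 0, 0, 0, 0, 0]]

```text
time_s: 20.35
position: [0.4836, 0.2271, 0.1841]
tool_rot: [[-0.989, -0.145, -0.002], [-0.145, 0.989, -0.001], [0.002, -0.0, -1.0]]
ft_force: [0.0, 0.0, 0.5]
grip_width: 0.0207
```

Run:
```python
from h import *
plan([0.4829,0.2277,0.185],Rdown(98.4),N=2)
```

```text
N 2 row [0.01, 0.01, -0.01, -0.0, -0.01, -0.01] dist 0.001
```

Request:
jog_arm:
  plan:
    - [[0.02, 0.01, 0.2, 0, 0, 0], [0, 0, 0.2, 0, 0, 0], [0, 0, 0.2, 0, 0, 0], [0, 0, 0.2, 0, 0, 0]]

```text
time_s: 20.75
position: [0.4832, 0.2268, 0.1525]
tool_rot: [[-0.99, -0.142, -0.0], [-0.142, 0.99, 0.0], [0.0, 0.0, -1.0]]
ft_force: [1.1, 1.4, 0.2]
grip_width: 0.0211
```

Request:
jog_arm:
  plan:
    - [[0.01, 0, 0.3, 0, 0, 0], [0, 0, 0.3, 0, 0, 0], [0, 0, 0.2, 0, 0, 0], [0, 0, 0.1, 0, 0, 0], [0, 0, 0.04, 0, 0, 0]]

```text
time_s: 21.25
position: [0.483, 0.2271, 0.1155]
tool_rot: [[-0.99, -0.143, 0.0], [-0.143, 0.99, 0.0], [-0.0, 0.0, -1.0]]
ft_force: [1.0, 3.0, 1.0]
grip_width: 0.0208
```

Request:
jog_arm:
  plan:
    - [[0, 0, 0, 0, 0, 0], [0, 0, 0, 0, 0, 0], [0, 0, 0, 0, 0, 0], [0, 0, 0, 0, 0, 0], [0, 0, -0.4, 0, 0, 0], [0, 0, -0.8, 0, 0, 0], [0, 0, -0.8, 0, 0, 0]]
  grip: 0.2

```text
time_s: 21.95
position: [0.4825, 0.2269, 0.1965]
tool_rot: [[-0.99, -0.143, -0.001], [-0.143, 0.99, -0.0], [0.001, -0.0, -1.0]]
ft_force: [-0.1, -0.1, 0.5]
grip_width: 0.0511
```

Run:
```python
from h import *
plan([0.487,-0.2163,0.185],Rdown(93.9))
```

```text
N 13 row [0.08, -0.85, 0.02, -0.0, -0.0, 0.04] dist 0.443
```

Request:
jog_arm:
  plan:
    - [[0.08, -0.85, 0.02, 0, 0, 0.04], [0.08, -0.85, 0.02, 0, 0, 0.04], [0.08, -0.85, 0.02, 0, 0, 0.04], [0.08, -0.85, 0.02, 0, 0, 0.04], [0.08, -0.85, 0.02, 0, 0, 0.04], [0.08, -0.85, 0.02, 0, 0, 0.04], [0.08, -0.85, 0.02, 0, 0, 0.04], [0.08, -0.85, 0.02, 0, 0, 0.04], [0.08, -0.85, 0.02, 0, 0, 0.04], [0.08, -0.85, 0.02, 0, 0, 0.04]]

```text
time_s: 22.95
position: [0.4903, -0.1157, 0.1878]
tool_rot: [[-0.997, -0.083, 0.0], [-0.083, 0.997, -0.0], [-0.0, -0.0, -1.0]]
ft_force: [0.1, -0.3, 0.2]
grip_width: 0.0512
```

Request:
jog_arm:
  plan:
    - [[0.08, -0.85, 0.02, 0, 0, 0.04], [0.08, -0.85, 0.02, 0, 0, 0.04], [0.05, -0.84, 0.02, 0, 0, 0.04], [0, 0, 0, 0, 0, 0], [0, 0, 0, 0, 0, 0]]

```text
time_s: 23.45
position: [0.4899, -0.2164, 0.1851]
tool_rot: [[-0.998, -0.064, -0.0], [-0.064, 0.998, 0.0], [0.0, 0.001, -1.0]]
ft_force: [-0.1, 0.3, 0.1]
grip_width: 0.0509
```

```bash
python3 cap.py
python3 - <<'E'
from h import *
plan([0.487,-0.216,0.108],Rdown(93.9),N=4)
E
```

```text
[ 0.4899 -0.2164  0.1851]
0.487 959 [ 0.4872 -0.2138] 0.0111 [ 0.4864 -0.2141  0.1401]
0.527 866 [ 0.5276 -0.2117] 0.0119 [ 0.5258 -0.2115  0.14  ]
N 4 row [0.02, -0.0, 0.48, 0.0, -0.0, -0.0] dist 0.077
```

Request:
jog_arm:
  plan:
    - [[0.08, 0, 0.5, 0, 0, 0.02], [0, 0, 0.5, 0, 0, 0], [0, 0, 0.5, 0, 0, 0], [0, 0, 0.32, 0, 0, 0], [0, 0, 0.1, 0, 0, 0]]

```text
time_s: 24.0
position: [0.4866, -0.2149, 0.1076]
tool_rot: [[-0.998, -0.064, -0.002], [-0.064, 0.998, 0.001], [0.002, 0.002, -1.0]]
ft_force: [0.0, 0.3, -0.0]
grip_width: 0.0513
```

Request:
jog_arm:
  plan:
    - [[0, 0, 0, 0, 0, 0], [0, 0, 0, 0, 0, 0], [0, 0, 0, 0, 0, 0], [0, 0, 0, 0, 0, 0], [0, 0, 0, 0, 0, 0]]
  grip: -1
  squeeze: 30

```text
time_s: 24.5
position: [0.4873, -0.2165, 0.1094]
tool_rot: [[-0.998, -0.063, 0.001], [-0.063, 0.998, -0.001], [-0.001, -0.001, -1.0]]
ft_force: [-0.2, 2.2, 6.3]
grip_width: 0.0212
```

Request:
jog_arm:
  plan:
    - [[0, 0, -0.5, 0, 0, 0], [0, 0, -0.8, 0, 0, 0], [0, 0, -0.8, 0, 0, 0], [0, 0, -0.45, 0, 0, 0], [0, 0, 0, 0, 0, 0]]

```text
time_s: 25.0
position: [0.4877, -0.217, 0.213]
tool_rot: [[-0.998, -0.063, 0.004], [-0.063, 0.998, -0.003], [-0.004, -0.004, -1.0]]
ft_force: [-0.6, -0.1, -0.1]
grip_width: 0.0213
```

Run:
```python
from h import *
plan([0.5225,0.2333,0.185],Rdown(98.4))
```

```text
N 13 row [-0.15, 0.86, 0.05, -0.0, 0.0, -0.04] dist 0.453
```

Request:
jog_arm:
  plan:
    - [[-0.15, 0.86, 0.05, 0, 0, -0.04], [-0.15, 0.86, 0.05, 0, 0, -0.04], [-0.15, 0.86, 0.05, 0, 0, -0.04], [-0.15, 0.86, 0.05, 0, 0, -0.04], [-0.15, 0.86, 0.05, 0, 0, -0.04], [-0.15, 0.86, 0.05, 0, 0, -0.04], [-0.15, 0.86, 0.05, 0, 0, -0.04], [-0.15, 0.86, 0.05, 0, 0, -0.04], [-0.15, 0.86, 0.05, 0, 0, -0.04], [-0.15, 0.86, 0.05, 0, 0, -0.04]]

```text
time_s: 26.0
position: [0.5153, 0.1328, 0.1891]
tool_rot: [[-0.992, -0.123, -0.002], [-0.123, 0.992, -0.0], [0.002, -0.0, -1.0]]
ft_force: [0.7, 0.4, -0.7]
grip_width: 0.0215
```

Request:
jog_arm:
  plan:
    - [[-0.15, 0.86, 0.05, 0, 0, -0.04], [-0.15, 0.86, 0.05, 0, 0, -0.04], [-0.15, 0.86, 0.04, 0, 0, -0.03], [0, 0, 0, 0, 0, 0], [0, 0, 0, 0, 0, 0]]

```text
time_s: 26.5
position: [0.5199, 0.2364, 0.1836]
tool_rot: [[-0.99, -0.14, -0.002], [-0.14, 0.99, -0.001], [0.002, -0.001, -1.0]]
ft_force: [0.5, -0.8, 0.7]
grip_width: 0.0214
```

Run:
```python
from h import *
plan([0.5222,0.2330,0.185],Rdown(98.4),N=2)
```

```text
N 2 row [-0.02, -0.05, -0.02, -0.0, -0.01, -0.02] dist 0.004
```

Request:
jog_arm:
  plan:
    - [[-0.03, -0.08, 0, 0, 0, -0.02], [0, 0, 0.1, 0, 0, 0], [0, 0, 0.2, 0, 0, 0], [0, 0, 0.2, 0, 0, 0], [0, 0, 0.2, 0, 0, 0], [0, 0, 0.1, 0, 0, 0]]

```text
time_s: 27.1
position: [0.5219, 0.233, 0.1518]
tool_rot: [[-0.99, -0.142, -0.001], [-0.142, 0.99, -0.0], [0.001, -0.0, -1.0]]
ft_force: [-1.0, -0.2, 0.2]
grip_width: 0.0212
```

Request:
jog_arm:
  plan:
    - [[0, 0, 0.3, 0, 0, 0], [0, 0, 0.3, 0, 0, 0], [0, 0, 0.2, 0, 0, 0], [0, 0, 0.1, 0, 0, 0], [0, 0, 0.04, 0, 0, 0]]

```text
time_s: 27.6
position: [0.5221, 0.2332, 0.1149]
tool_rot: [[-0.99, -0.142, -0.0], [-0.142, 0.99, -0.0], [0.0, 0.0, -1.0]]
ft_force: [0.1, 0.2, -0.3]
grip_width: 0.0207
```

Request:
jog_arm:
  plan:
    - [[0, 0, 0, 0, 0, 0], [0, 0, 0, 0, 0, 0], [0, 0, 0, 0, 0, 0], [0, 0, 0, 0, 0, 0], [0, 0, -0.4, 0, 0, 0], [0, 0, -0.8, 0, 0, 0], [0, 0, -0.8, 0, 0, 0]]
  grip: 0.2

```text
time_s: 28.3
position: [0.5218, 0.2331, 0.1962]
tool_rot: [[-0.99, -0.142, -0.001], [-0.142, 0.99, -0.0], [0.001, -0.0, -1.0]]
ft_force: [0.3, 0.7, 0.5]
grip_width: 0.0511
```

Run:
```python
from h import *
plan([0.48,0.02,0.19],Rdown(96),p0=[0.521,0.2335,0.197])
plan([0.5268,-0.2135,0.185],Rdown(93.9),p0=[0.48,0.02,0.19],R0=Rdown(96))
```

```text
N 7 row [0.24, -0.74, 0.03, -0.0, -0.0, 0.04] dist 0.218
N 7 row [-0.09, -0.85, 0.02, 0.0, 0.0, 0.03] dist 0.238
```

Request:
jog_arm:
  plan:
    - [[0.24, -0.74, 0.03, 0, 0, 0.04], [0.24, -0.74, 0.03, 0, 0, 0.04], [0.24, -0.74, 0.03, 0, 0, 0.04], [0.24, -0.74, 0.03, 0, 0, 0.04], [0.24, -0.74, 0.03, 0, 0, 0.04], [0.24, -0.74, 0.03, 0, 0, 0.04], [0.24, -0.74, 0.03, 0, 0, 0.04]]

```text
time_s: 29.0
position: [0.4807, 0.0181, 0.1871]
tool_rot: [[-0.995, -0.1, 0.0], [-0.1, 0.995, -0.0], [-0.0, -0.0, -1.0]]
ft_force: [0.2, -0.2, 0.5]
grip_width: 0.0514
```

Request:
jog_arm:
  plan:
    - [[-0.09, -0.85, 0.02, 0, 0, 0.03], [-0.09, -0.85, 0.02, 0, 0, 0.03], [-0.09, -0.85, 0.02, 0, 0, 0.03], [-0.09, -0.85, 0.02, 0, 0, 0.03], [-0.09, -0.85, 0.02, 0, 0, 0.03], [-0.09, -0.85, 0.02, 0, 0, 0.03], [-0.09, -0.85, 0.02, 0, 0, 0.03], [0, 0, 0, 0, 0, 0], [0, 0, 0, 0, 0, 0]]

```text
time_s: 29.9
position: [0.5266, -0.2159, 0.1811]
tool_rot: [[-0.998, -0.068, -0.0], [-0.068, 0.998, 0.001], [0.0, 0.001, -1.0]]
ft_force: [0.0, 0.7, -0.1]
grip_width: 0.0511
```

```bash
python3 cap.py
python3 - <<'E'
from h import *
plan([0.5268,-0.2135,0.108],Rdown(93.9),N=1)
E
```

```text
[ 0.5266 -0.2159  0.1811]
0.527 994 [ 0.5273 -0.2115] 0.0111 [ 0.5262 -0.2115  0.1402]
N 1 row [-0.01, 0.04, 1.83, 0.0, -0.0, 0.0] dist 0.073
```

Request:
jog_arm:
  plan:
    - [[-0.01, 0.05, 0.5, 0, 0, 0], [0, 0, 0.5, 0, 0, 0], [0, 0, 0.5, 0, 0, 0], [0, 0, 0.28, 0, 0, 0], [0, 0, 0.08, 0, 0, 0]]

```text
time_s: 30.45
position: [0.5268, -0.2126, 0.1062]
tool_rot: [[-0.998, -0.07, -0.001], [-0.07, 0.998, 0.001], [0.001, 0.001, -1.0]]
ft_force: [0.4, -1.0, 0.2]
grip_width: 0.0512
```

Request:
jog_arm:
  plan:
    - [[0, 0, 0, 0, 0, 0], [0, 0, 0, 0, 0, 0], [0, 0, 0, 0, 0, 0], [0, 0, 0, 0, 0, 0], [0, 0, 0, 0, 0, 0]]
  grip: -1
  squeeze: 30

```text
time_s: 30.95
position: [0.5275, -0.2137, 0.1079]
tool_rot: [[-0.998, -0.069, 0.002], [-0.069, 0.998, -0.001], [-0.002, -0.001, -1.0]]
ft_force: [-0.1, 2.1, 5.7]
grip_width: 0.021
```

Request:
jog_arm:
  plan:
    - [[0, 0, -0.5, 0, 0, 0], [0, 0, -0.8, 0, 0, 0], [0, 0, -0.8, 0, 0, 0], [0, 0, -0.45, 0, 0, 0], [0, 0, 0, 0, 0, 0]]

```text
time_s: 31.45
position: [0.5278, -0.2142, 0.2115]
tool_rot: [[-0.998, -0.069, 0.004], [-0.069, 0.998, -0.003], [-0.004, -0.004, -1.0]]
ft_force: [0.8, -0.4, -0.2]
grip_width: 0.0212
```

Run:
```python
from h import *
plan([0.48,0.02,0.195],Rdown(96))
plan([0.5618,0.2388,0.185],Rdown(98.4),p0=[0.48,0.02,0.195],R0=Rdown(96))
```

```text
N 7 row [0.1, 0.85, 0.06, -0.0, 0.0, -0.03] dist 0.240
N 7 row [-0.39, 0.74, 0.04, 0.0, 0.0, -0.04] dist 0.234
```

Request:
jog_arm:
  plan:
    - [[0.1, 0.85, 0.06, 0, 0, -0.03], [0.1, 0.85, 0.06, 0, 0, -0.03], [0.1, 0.85, 0.06, 0, 0, -0.03], [0.1, 0.85, 0.06, 0, 0, -0.03], [0.1, 0.85, 0.06, 0, 0, -0.03], [0.1, 0.85, 0.06, 0, 0, -0.03], [0.1, 0.85, 0.06, 0, 0, -0.03]]

```text
time_s: 32.15
position: [0.4787, 0.0225, 0.1909]
tool_rot: [[-0.995, -0.1, -0.002], [-0.1, 0.995, 0.0], [0.002, 0.0, -1.0]]
ft_force: [0.0, -0.2, -0.1]
grip_width: 0.0213
```

Request:
jog_arm:
  plan:
    - [[-0.39, 0.74, 0.03, 0, 0, -0.04], [-0.39, 0.74, 0.03, 0, 0, -0.04], [-0.39, 0.74, 0.03, 0, 0, -0.04], [-0.39, 0.74, 0.03, 0, 0, -0.04], [-0.39, 0.74, 0.03, 0, 0, -0.04], [-0.39, 0.74, 0.03, 0, 0, -0.04], [-0.39, 0.74, 0.03, 0, 0, -0.04], [0, 0, 0, 0, 0, 0], [0, 0, 0, 0, 0, 0]]

```text
time_s: 33.05
position: [0.5631, 0.24, 0.1821]
tool_rot: [[-0.99, -0.143, -0.002], [-0.143, 0.99, -0.001], [0.002, -0.001, -1.0]]
ft_force: [0.0, -0.4, 0.0]
grip_width: 0.021
```

Run:
```python
from h import *
plan([0.5615,0.2388,0.185],Rdown(98.4),N=1)
```

```text
N 1 row [0.04, -0.02, -0.07, -0.0, -0.02, -0.02] dist 0.003
```

Request:
jog_arm:
  plan:
    - [[0.04, -0.03, 0, 0, 0, -0.02], [0, 0, 0.1, 0, 0, 0], [0, 0, 0.2, 0, 0, 0], [0, 0, 0.2, 0, 0, 0], [0, 0, 0.2, 0, 0, 0], [0, 0, 0.1, 0, 0, 0]]

```text
time_s: 33.65
position: [0.562, 0.2384, 0.1506]
tool_rot: [[-0.989, -0.145, -0.001], [-0.145, 0.989, 0.0], [0.001, 0.0, -1.0]]
ft_force: [0.1, 0.8, -0.2]
grip_width: 0.0212
```

Request:
jog_arm:
  plan:
    - [[0, 0, 0.3, 0, 0, 0], [0, 0, 0.3, 0, 0, 0], [0, 0, 0.2, 0, 0, 0], [0, 0, 0.1, 0, 0, 0], [0, 0, 0.02, 0, 0, 0]]

```text
time_s: 34.15
position: [0.5621, 0.2386, 0.1144]
tool_rot: [[-0.989, -0.145, -0.001], [-0.145, 0.989, 0.0], [0.001, 0.0, -1.0]]
ft_force: [-0.0, 2.8, -0.4]
grip_width: 0.0211
```

Request:
jog_arm:
  plan:
    - [[0, 0, 0, 0, 0, 0], [0, 0, 0, 0, 0, 0], [0, 0, 0, 0, 0, 0], [0, 0, 0, 0, 0, 0], [0, 0, -0.4, 0, 0, 0], [0, 0, -0.8, 0, 0, 0], [0, 0, -0.8, 0, 0, 0], [0, 0, -0.8, 0, 0, 0], [0, 0, -0.5, 0, 0, 0]]
  grip: 0.2

```text
time_s: 35.05
position: [0.5625, 0.2384, 0.2497]
tool_rot: [[-0.989, -0.145, 0.003], [-0.145, 0.989, 0.0], [-0.003, 0.0, -1.0]]
ft_force: [0.1, 1.3, -0.5]
grip_width: 0.051
```

Run:
```python
from h import *
np.set_printoptions(precision=4,suppress=True)
d=save('side','d2.png',(170,120,330,250),5); W=cloud('side',d)
p=W.reshape(-1,3); p=p[np.all((p>[0.35,0.19,0.137])&(p<[0.6,0.28,0.16]),1)]
for x in [.404,.444,.483,.522,.562]:
    q=p[abs(p[:,0]-x)<.015]; print(x,len(q),q.mean(0),np.percentile(q[:,2],95))
save('scene','d3.png')
for q in ['upper_bar']:
  for s,r,p,m in seg('scene',q,cloud('scene',vision.get_image('scene')[1])): print(s,r,np.median(p,0))
```

```text
0.404 51 [0.4038 0.2147 0.1436] 0.14738273142461533
0.444 55 [0.443  0.2188 0.1435] 0.14728292624361713
0.483 53 [0.4831 0.2251 0.1433] 0.1472333687988184
0.522 53 [0.5223 0.2301 0.143 ] 0.14747348150556674
0.562 47 [0.5638 0.235  0.1436] 0.14739446791408412
0.92 [391.7, 215.6, 415.6, 275.7] [0.5376 0.3828 0.0371]
```

View pics/d2.png

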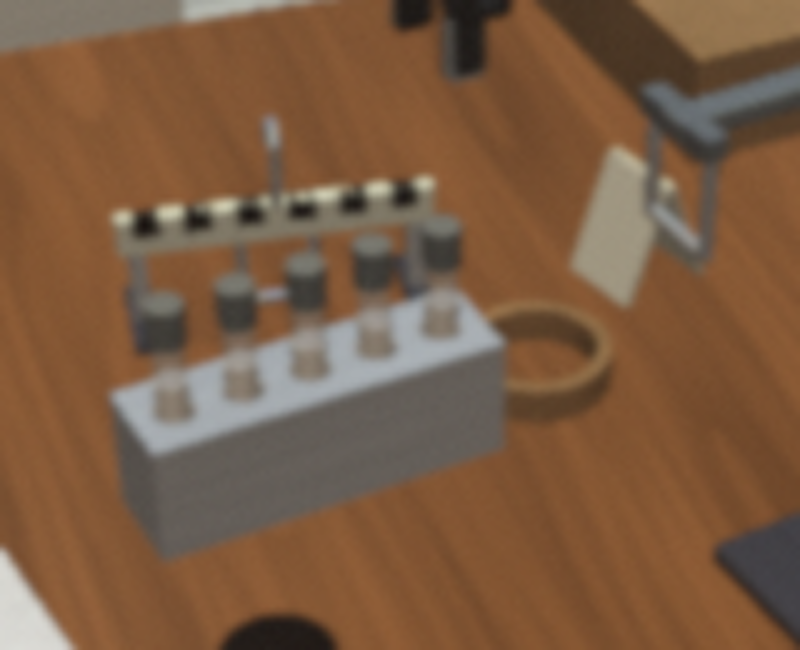

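View pics/d3.png

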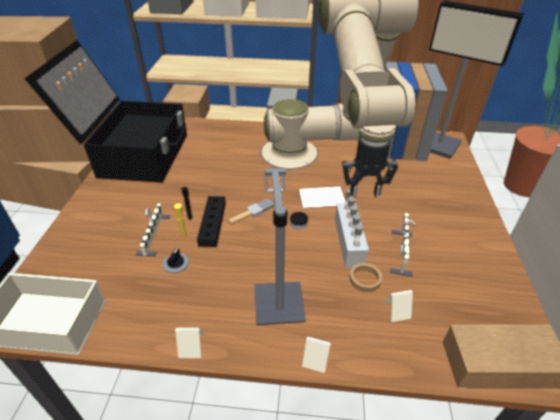

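Tubes are all at the same cap height (0.143 m mean) in the five holes; the tray is empty. Now the upper bar.

Run:
```python
from h import *
plan([0.52,0.385,0.26],Rdown(90))
```

```text
N 5 row [0.15, 0.75, -0.07, -0.0, -0.0, 0.19] dist 0.153
```

Request:
jog_arm:
  plan:
    - [[0.15, 0.75, -0.07, 0, 0, 0.19], [0.15, 0.75, -0.07, 0, 0, 0.19], [0.15, 0.75, -0.07, 0, 0, 0.19], [0.15, 0.75, -0.07, 0, 0, 0.19], [0.15, 0.75, -0.07, 0, 0, 0.19], [0, 0, 0, 0, 0, 0], [0, 0, 0, 0, 0, 0], [0, 0, 0, 0, 0, 0]]

```text
time_s: 36.05
position: [0.5193, 0.3842, 0.2599]
tool_rot: [[-1.0, -0.002, -0.002], [-0.002, 1.0, -0.001], [0.002, -0.001, -1.0]]
ft_force: [0.4, -1.0, 1.0]
grip_width: 0.0515
```

```bash
cat > bar.py <<'E'
from h import *
import sys
np.set_printoptions(precision=4,suppress=True)
zlo,zhi,q,f=float(sys.argv[1]),float(sys.argv[2]),sys.argv[3],sys.argv[4]
print(env.observe()['position'])
for n in ['wrist','scene','side']:
    d=save(n,f+n+'.png'); W=cloud(n,d)
    r=seg(n,q,W,thr=0.2)[:1]
    for s,rc,p,m in r:
        m2=cv2.dilate(m.astype(np.uint8),np.ones((5,5)))>0
        p=W[m2]; p=p[~np.isnan(p[:,0])]
        t=p[(p[:,2]>zlo)&(p[:,2]<zhi)]
        r0=cv2.minAreaRect(t[:,:2].astype(np.float32))
        vx=cv2.fitLine(t[:,:2].astype(np.float32),cv2.DIST_HUBER,0,0.01,0.01).ravel()
        ang=np.degrees(np.arctan2(vx[1],vx[0])); u=vx[:2]; pr=(t[:,:2]-vx[2:])@u; 
        nrm=(t[:,:2]-vx[2:])@np.array([-u[1],u[0]])
        c=vx[2:]+u*(pr.min()+pr.max())/2
        print(n,round(s,2),rc,len(t),'rect',np.round(r0[0],4),np.round(r0[1],4),round(r0[2],2),'line ang %.2f'%ang,'c',c,'len %.4f'%(np.ptp(pr)),'w',np.percentile(nrm,[2,98]))
        h=p[p[:,2]>zhi+0.012]
        if len(h): print('   hook pts',len(h),h.min(0),h.max(0),h.mean(0))
E
python3 bar.py 0.071 0.084 upper_bar ub1
```

```text
[0.5193 0.3842 0.2599]
wrist 0.67 [257.8, 81.1, 324.2, 262.5] 1818 rect [0.5107 0.3898] [0.0106 0.1904] 82.58 line ang -7.43 c [0.5107 0.3897] len 0.1904 w [-0.005  0.005]
   hook pts 323 [0.5051 0.3745 0.0965] [0.5145 0.4045 0.138 ] [0.5092 0.3885 0.1273]
scene 0.72 [389.3, 213.4, 416.6, 276.4] 155 rect [0.514 0.385] [0.0136 0.1904] 82.44 line ang -7.73 c [0.5144 0.3874] len 0.1904 w [-0.0057  0.0044]
   hook pts 51 [0.5075 0.3728 0.0966] [0.5193 0.4031 0.1348] [0.5147 0.3854 0.1191]
side 0.74 [189.7, 143.3, 257.9, 191.8] 263 rect [0.5262 0.3704] [0.1198 0.198 ] 45.8 line ang -7.27 c [0.5104 0.3863] len 0.1889 w [-0.1133  0.0103]
   hook pts 180 [0.3943 0.2053 0.0961] [0.5669 0.3998 0.1492] [0.5006 0.2616 0.1311]
```

View pics/ub1wrist.png

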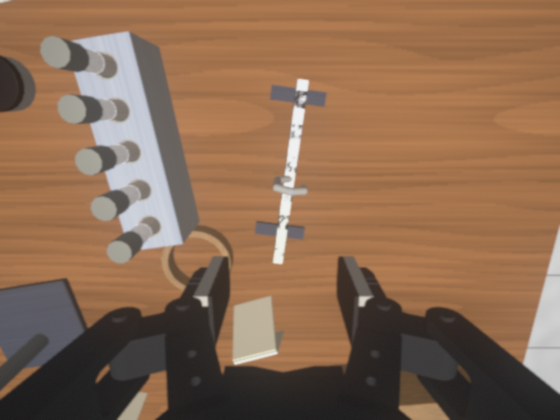

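Run:
```python
from h import *
plan([0.4294,0.3986,0.13],Rdown(82.6))
plan([0.4294,0.3986,0.047],Rdown(82.6),p0=[0.4294,0.3986,0.13],R0=Rdown(82.6))
```

```text
N 5 row [0.45, 0.05, 0.65, -0.0, 0.0, 0.17] dist 0.159
N 3 row [-0.0, 0.0, 0.69, 0.0, 0.0, 0.0] dist 0.083
```

Request:
jog_arm:
  plan:
    - [[0.45, 0.05, 0.65, 0, 0, 0.17], [0.45, 0.05, 0.65, 0, 0, 0.17], [0.45, 0.05, 0.65, 0, 0, 0.17], [0.45, 0.05, 0.65, 0, 0, 0.17], [0.45, 0.05, 0.65, 0, 0, 0.17], [0, 0, 0, 0, 0, 0], [0, 0, 0, 0, 0, 0]]

```text
time_s: 37.05
position: [0.4304, 0.3995, 0.1316]
tool_rot: [[-0.992, 0.124, 0.001], [0.124, 0.992, 0.0], [-0.001, 0.0, -1.0]]
ft_force: [-1.2, 0.1, 1.4]
grip_width: 0.0511
```

Run:
```python
from h import *
plan([0.4294,0.3986,0.047],Rdown(82.6),N=3)
save('wrist','ub2.png')
```

```text
N 3 row [0.01, -0.01, 0.7, 0.0, 0.0, 0.01] dist 0.085
```

View pics/ub2.png

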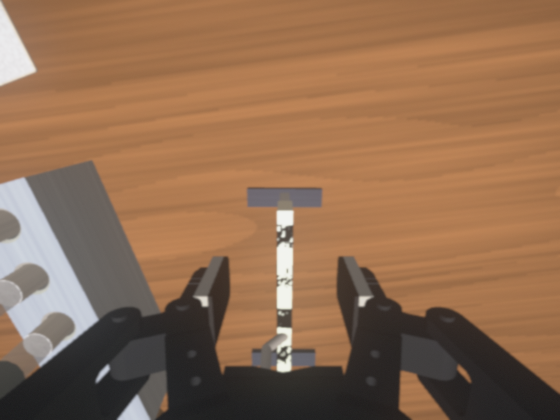

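Run:
```python
from h import *
print(proj('wrist',[[0.4304,0.3995,0.1316],[0.4304,0.3995,0.078],[0.51,0.388,0.13],[0.417,0.4,0.078]]))
```

```text
[[282.51986248 268.63797867]
 [282.44712836 230.02449251]
 [279.87638493 395.15430492]
 [280.60379783 210.34591611]]
```

Request:
jog_arm:
  plan:
    - [[0.03, 0, 0.5, 0, 0, 0.02], [0, 0, 0.6, 0, 0, 0], [0, 0, 0.6, 0, 0, 0], [0, 0, 0.35, 0, 0, 0], [0, 0, 0.05, 0, 0, 0]]

```text
time_s: 37.6
position: [0.4295, 0.3993, 0.0465]
tool_rot: [[-0.992, 0.128, -0.0], [0.128, 0.992, -0.0], [0.0, -0.0, -1.0]]
ft_force: [0.1, -0.1, 1.1]
grip_width: 0.0512
```

Request:
jog_arm:
  plan:
    - [[0, 0, 0, 0, 0, 0], [0, 0, 0, 0, 0, 0], [0, 0, 0, 0, 0, 0], [0, 0, 0, 0, 0, 0], [0, 0, 0, 0, 0, 0], [0, 0, 0, 0, 0, 0]]
  grip: -1
  squeeze: 100

```text
time_s: 38.2
position: [0.4293, 0.4, 0.0482]
tool_rot: [[-0.992, 0.127, 0.002], [0.127, 0.992, 0.001], [-0.002, 0.002, -1.0]]
ft_force: [-0.6, 0.1, 5.5]
grip_width: 0.0085
```

Request:
jog_arm:
  plan:
    - [[0, 0, -0.2, 0, 0, 0], [0, 0, -0.4, 0, 0, 0], [0, 0, -0.4, 0, 0, 0], [0, 0, -0.6, 0, 0, 0], [0, 0, -0.8, 0, 0, 0], [0, 0, -0.8, 0, 0, 0], [0, 0, -0.8, 0, 0, 0], [0, 0, -0.6, 0, 0, 0], [0, 0, -0.2, 0, 0, 0], [0, 0, 0, 0, 0, 0]]

```text
time_s: 39.2
position: [0.4286, 0.3996, 0.2395]
tool_rot: [[-0.992, 0.127, 0.001], [0.127, 0.992, 0.001], [-0.001, 0.001, -1.0]]
ft_force: [0.2, 0.4, -2.2]
grip_width: 0.0087
```

Run:
```python
from h import *
save('side','ub3.png',(150,50,310,200),5)
plan([0.45,0.26,0.235],Rdown(10),N=14)
```

```text
N 14 row [-0.21, -0.17, 0.01, -0.0, -0.0, 0.6] dist 0.141
```

View pics/ub3.png

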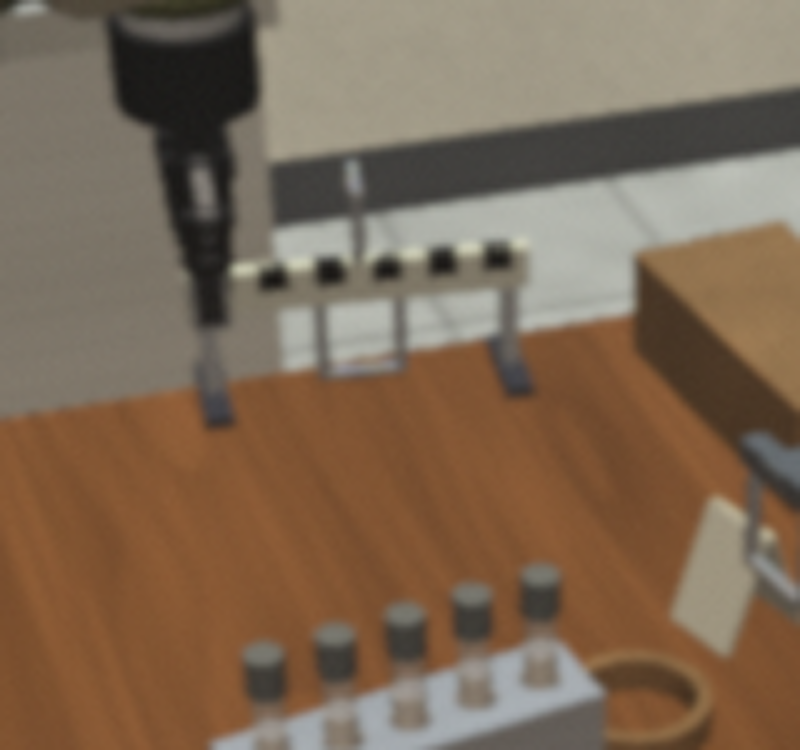

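The bar is gripped near its end and hangs level from the jaws; hook at crop (355,180). Proceeding.

Request:
jog_arm:
  plan:
    - [[-0.21, -0.17, 0.01, 0, 0, 0.3], [-0.21, -0.17, 0.01, 0, 0, 0.6], [-0.21, -0.17, 0.01, 0, 0, 0.6], [-0.21, -0.17, 0.01, 0, 0, 0.6], [-0.21, -0.17, 0.01, 0, 0, 0.6], [-0.21, -0.17, 0.01, 0, 0, 0.6], [-0.21, -0.17, 0.01, 0, 0, 0.6], [-0.21, -0.17, 0.01, 0, 0, 0.6], [-0.21, -0.17, 0.01, 0, 0, 0.6], [-0.21, -0.17, 0.01, 0, 0, 0.6]]

```text
time_s: 40.25
position: [0.4694, 0.3019, 0.2334]
tool_rot: [[-0.549, 0.836, -0.002], [0.836, 0.549, -0.001], [0.0, -0.003, -1.0]]
ft_force: [0.1, 0.8, -1.3]
grip_width: 0.0081
```

Request:
jog_arm:
  plan:
    - [[-0.21, -0.17, 0.01, 0, 0, 0.6], [-0.21, -0.17, 0.01, 0, 0, 0.6], [-0.21, -0.17, 0.01, 0, 0, 0.6], [-0.21, -0.17, 0.01, 0, 0, 0.6], [0, 0, 0, 0, 0, 0.3], [0, 0, 0, 0, 0, 0]]

```text
time_s: 40.85
position: [0.4595, 0.2604, 0.2322]
tool_rot: [[-0.179, 0.984, -0.002], [0.984, 0.179, -0.001], [-0.0, -0.002, -1.0]]
ft_force: [-0.2, -0.6, -1.3]
grip_width: 0.0082
```

Run:
```python
from h import *
plan([0.5247,0.0753,0.2325],Rdown(10))
```

```text
N 6 row [-0.81, 0.13, -0.0, -0.0, 0.0, 0.01] dist 0.196
```

Request:
jog_arm:
  plan:
    - [[-0.5, 0.08, 0, 0, 0, 0.01], [-0.8, 0.13, 0, 0, 0, 0.01], [-0.8, 0.13, 0, 0, 0, 0.01], [-0.8, 0.13, 0, 0, 0, 0.01], [-0.8, 0.13, 0, 0, 0, 0.01], [-0.8, 0.13, 0, 0, 0, 0.01], [-0.36, 0.05, 0, 0, 0, 0], [0, 0, 0, 0, 0, 0], [0, 0, 0, 0, 0, 0], [0, 0, 0, 0, 0, 0]]

```text
time_s: 41.85
position: [0.5243, 0.0764, 0.2332]
tool_rot: [[-0.174, 0.985, -0.0], [0.985, 0.174, 0.0], [0.0, -0.0, -1.0]]
ft_force: [-0.4, 0.4, -1.6]
grip_width: 0.0084
```

```bash
cat > hook.py <<'E'
from h import *
import sys
np.set_printoptions(precision=4,suppress=True)
f=sys.argv[1]
print(env.observe()['position'],env.observe()['tool_rot'][:,1])
Ws={}
for n,cr in [('scene',(220,130,340,220)),('side',(250,80,370,220))]:
    d=save(n,f+n+'.png',cr,5); W=cloud(n,d); Ws[n]=W; np.save(f+n+'.npy',W)
    p=W.reshape(-1,3); p=p[np.all((p>[0.44,-0.12,0.20])&(p<[0.68,0.14,0.40]),1)]
    for lab,k in [('stand top',(p[:,2]>0.335)&(p[:,0]>0.585)),('all z.28-.335',(p[:,2]>0.277)&(p[:,2]<0.334))]:
        q=p[k]; print(n,lab,len(q),q.min(0),q.max(0),q.mean(0))
E
python3 hook.py hk1
```

```text
[0.5243 0.0764 0.2332] [ 0.9847  0.1744 -0.0004]
scene stand top 236 [ 0.5896 -0.019   0.3351] [0.6781 0.033  0.3451] [0.626  0.0111 0.3416]
scene all z.28-.335 365 [ 0.519  -0.0187  0.2771] [0.609  0.0972 0.3339] [0.5738 0.0545 0.3102]
side stand top 353 [ 0.5863 -0.0225  0.3351] [0.68   0.0329 0.3488] [0.6246 0.0087 0.3423]
side all z.28-.335 1104 [ 0.4616 -0.0206  0.277 ] [0.6796 0.0946 0.3339] [0.5377 0.0505 0.3078]
```

View pics/hk1scene.png

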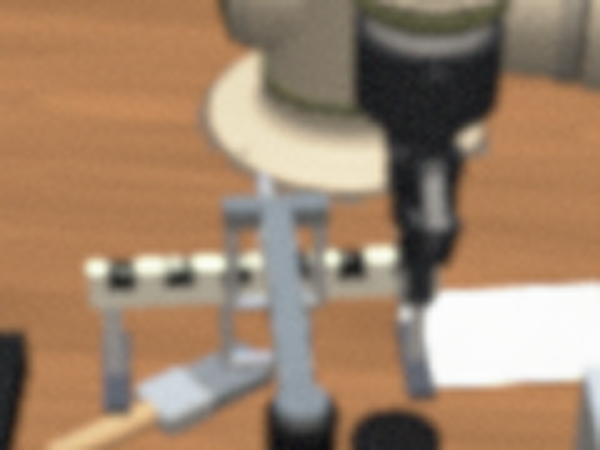

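View pics/hk1side.png

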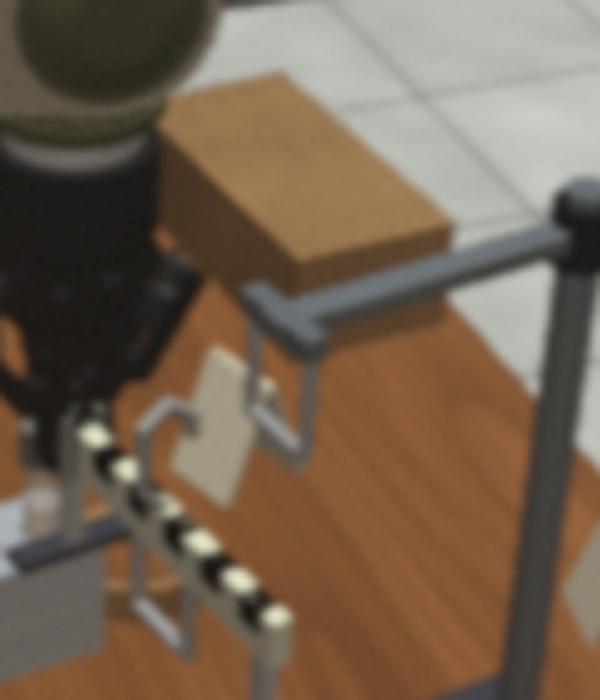

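Run:
```python
from h import *
np.set_printoptions(precision=4,suppress=True)
R=Ro.from_euler('z',10,degrees=True).as_matrix()
for n in ['side','scene']:
    W=np.load('hk1%s.npy'%n).reshape(-1,3)
    L=np.array([0.598,0.005,0.285]); p=(W-L)@R   # stand coords
    hk=p[(p[:,0]>-0.095)&(p[:,0]<-0.03)&(abs(p[:,1])<0.025)&(p[:,2]>-0.005)&(p[:,2]<0.055)]
    lp=p[(p[:,0]>-0.02)&(p[:,0]<0.02)&(abs(p[:,1])<0.03)&(p[:,2]>-0.012)&(p[:,2]<0.045)]
    print(n,'hook',len(hk),hk.min(0),hk.max(0),hk.mean(0)); 
    t=hk[hk[:,2]>hk[:,2].max()-0.008]; print('  top',t.min(0),t.max(0),t.mean(0))
    print('  loop',len(lp),lp.min(0),lp.max(0),lp.mean(0))
    b=lp[lp[:,2]<0.006]; print('  bar',b.min(0),b.max(0),np.median(b,0), b.mean(0))
    for s in (-1,1):
        q=lp[(lp[:,1]*s>0.012)&(lp[:,2]>0.01)]; print('  side',s,len(q),q.mean(0) if len(q) else '')
```

```text
side hook 96 [-0.0758 -0.0058 -0.0048] [-0.046   0.0052  0.0374] [-0.0652 -0.0018  0.0187]
  top [-0.0721 -0.0057  0.0295] [-0.0531  0.0013  0.0374] [-0.0628 -0.002   0.0319]
  loop 151 [-0.005  -0.0258 -0.0058] [0.0042 0.0275 0.0446] [-0.0017 -0.0008  0.0149]
  bar [-0.005  -0.0249 -0.0058] [0.0042 0.0275 0.0045] [-0.0022 -0.0006 -0.0006] [-0.0017  0.0003 -0.0004]
  side -1 44 [-0.0014 -0.0215  0.0267]
  side 1 38 [-0.002   0.0215  0.0267]
scene hook 10 [-0.0581 -0.0039  0.0257] [-0.0482  0.0018  0.0336] [-0.0546 -0.0011  0.0299]
  top [-0.0581 -0.0039  0.0257] [-0.0482  0.0018  0.0336] [-0.0546 -0.0011  0.0299]
  loop 100 [-0.0032 -0.0242 -0.0079] [0.0081 0.0257 0.045 ] [0.0037 0.0034 0.0142]
  bar [-0.0032 -0.0227 -0.0079] [0.0081 0.0257 0.0053] [ 0.0028 -0.0049 -0.0024] [ 0.0031  0.0012 -0.002 ]
  side -1 21 [ 0.0037 -0.021   0.0267]
  side 1 32 [0.0042 0.0227 0.0272]
```

Request:
jog_arm:
  plan:
    - [[0, 0.3, 0, 0, 0, 0], [0, 0.3, 0, 0, 0, 0], [0, 0.3, 0, 0, 0, 0], [0, 0.3, 0, 0, 0, 0], [0, 0.2, 0, 0, 0, 0], [0, 0.11, 0, 0, 0, 0], [0, 0, 0, 0, 0, 0], [0, 0, 0, 0, 0, 0]]

```text
time_s: 42.75
position: [0.5839, 0.086, 0.2333]
tool_rot: [[-0.173, 0.985, -0.0], [0.985, 0.173, -0.0], [0.0, -0.0, -1.0]]
ft_force: [0.6, -0.3, -2.7]
grip_width: 0.0084
```

```bash
python3 hook.py hk2 | head -1
python3 - <<'E'
from h import *
np.set_printoptions(precision=4,suppress=True)
R=Ro.from_euler('z',10,degrees=True).as_matrix()
for n in ['side','scene']:
    W=np.load('hk2%s.npy'%n).reshape(-1,3)
    L=np.array([0.598,0.005,0.285]); p=(W-L)@R
    lp=p[(p[:,0]>-0.04)&(p[:,0]<0.04)&(abs(p[:,1])<0.015)&(p[:,2]>-0.012)&(p[:,2]<0.042)]
    for z in np.arange(-0.01,0.042,0.006):
        q=lp[(lp[:,2]>=z)&(lp[:,2]<z+0.006)]; print(n,round(z,3),np.round(np.sort(q[:,0])*1000).astype(int))
E
```

```text
[0.5839 0.086  0.2333] [ 0.9849  0.1733 -0.0003]
side -0.01 [-15 -15 -13 -13 -11 -10  -3  -1]
side -0.004 [-16 -15 -13 -13 -13 -12  -5  -4  -3  -3  -3  -2  -2  -2  -2  -1  -1  -1
  -1   0   0   0   1   2   3]
side 0.002 [-15 -15 -14 -13 -13 -13 -12 -10  -4  -2  -2  -2]
side 0.008 [-16 -15 -15 -14 -14 -13 -12 -11]
side 0.014 [-16 -14 -14 -13 -12   8  10]
side 0.02 [-15 -14 -14 -14 -14 -14 -13 -12 -11 -10   7   8]
side 0.026 [-12 -11  -9  -8  -8  -7  -6  -5  -5  -4  -3  -2  -1   2   3   3   3   5
   6   7]
side 0.032 [-6 -5 -4 -2 -1 -1  0  1  2]
side 0.038 []
scene -0.01 [0 0 0 3 5]
scene -0.004 [-7 -6 -2 -1  2  4  5  7]
scene 0.002 []
scene 0.008 []
scene 0.014 []
scene 0.02 [ 8 15 16]
scene 0.026 []
scene 0.032 []
scene 0.038 []
```

View pics/hk2side.png

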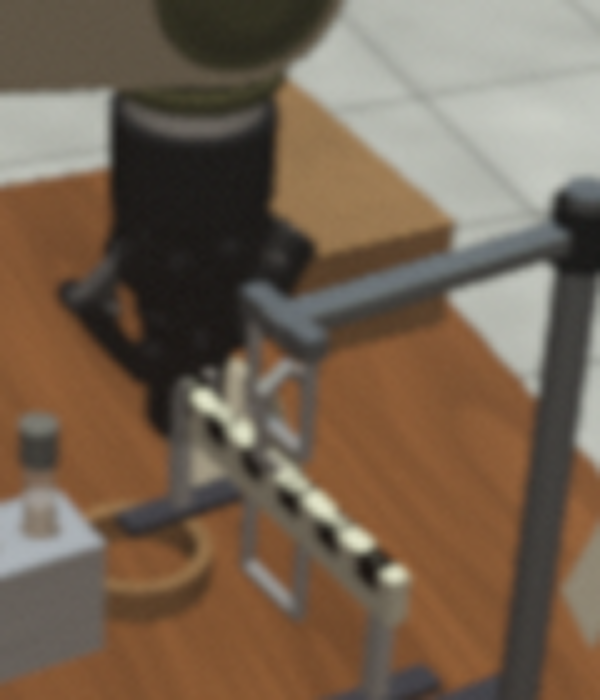

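The hook is through the loop: shank at -13 mm, bar at -1 mm, as designed. Lowering.

Request:
jog_arm:
  plan:
    - [[0, 0, 0.15, 0, 0, 0], [0, 0, 0.15, 0, 0, 0], [0, 0, 0.15, 0, 0, 0], [0, 0, 0.12, 0, 0, 0], [0, 0, 0.05, 0, 0, 0], [0, 0, 0, 0, 0, 0], [0, 0, 0, 0, 0, 0]]

```text
time_s: 43.55
position: [0.5843, 0.0859, 0.2087]
tool_rot: [[-0.173, 0.985, 0.0], [0.985, 0.173, 0.0], [-0.0, 0.0, -1.0]]
ft_force: [0.2, -0.4, -1.5]
grip_width: 0.0085
```

Request:
jog_arm:
  plan:
    - [[0, 0, 0.04, 0, 0, 0], [0, 0, 0.04, 0, 0, 0], [0, 0, 0.03, 0, 0, 0], [0, 0, 0, 0, 0, 0], [0, 0, 0, 0, 0, 0]]

```text
time_s: 44.05
position: [0.5849, 0.0854, 0.2056]
tool_rot: [[-0.173, 0.985, 0.003], [0.985, 0.173, -0.001], [-0.002, 0.003, -1.0]]
ft_force: [-2.2, -1.0, 6.7]
grip_width: 0.0084
```

Request:
jog_arm:
  plan:
    - [[0, 0, -0.015, 0, 0, 0], [0, 0, 0, 0, 0, 0], [0, 0, 0, 0, 0, 0], [0, 0, 0, 0, 0, 0], [0, 0, 0, 0, 0, 0], [0, 0, 0, 0, 0, 0]]
  grip: 0.2

```text
time_s: 44.65
position: [0.5842, 0.0859, 0.2046]
tool_rot: [[-0.173, 0.985, -0.0], [0.985, 0.173, 0.0], [0.0, -0.0, -1.0]]
ft_force: [-0.5, -0.1, -0.2]
grip_width: 0.051
```

```bash
python3 hook.py hk3|head -1
```

```text
[0.5842 0.0859 0.2046] [ 0.9849  0.1731 -0.0002]
```

View pics/hk3side.png

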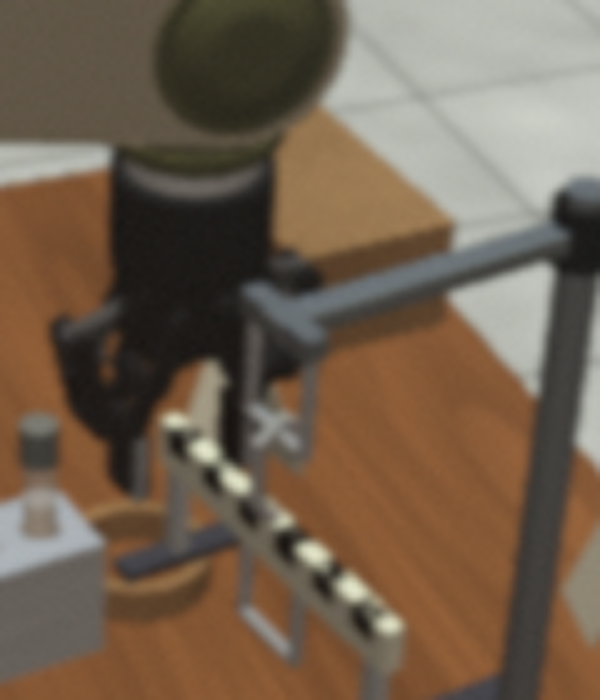

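View pics/hk3scene.png

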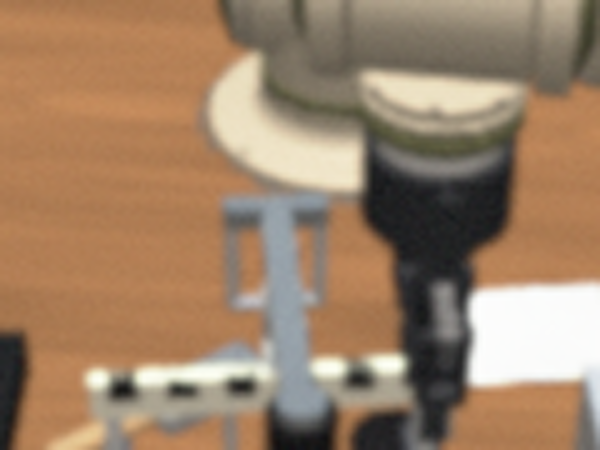

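Upper bar hangs level by its hook (crop side 270,430). Retreat along the beam and outward, then travel around the stand on the robot's side.

Request:
jog_arm:
  plan:
    - [[0.2, 0, 0, 0, 0, 0], [0.4, 0, 0, 0, 0, 0], [0.5, 0, 0, 0, 0, 0], [0.3, 0, -0.2, 0, 0, 0], [0.1, -0.2, -0.7, 0, 0, 0], [0, -0.5, -0.8, 0, 0, 0], [0, -0.7, -0.6, 0, 0, 0], [0, -0.8, -0.2, 0, 0, 0]]

```text
time_s: 45.55
position: [0.4869, 0.1304, 0.3076]
tool_rot: [[-0.174, 0.985, 0.005], [0.985, 0.174, 0.0], [-0.001, 0.005, -1.0]]
ft_force: [1.0, -0.9, -0.5]
grip_width: 0.0513
```

Run:
```python
from h import *
plan([0.42,-0.10,0.28],Rdown(60))
plan([0.46,-0.38,0.26],Rdown(94),p0=[0.42,-0.1,0.28],R0=Rdown(60))
```

```text
N 7 row [-0.6, -0.65, 0.1, 0.0, 0.0, -0.83] dist 0.241
N 8 row [-0.35, -0.82, 0.06, 0.0, 0.0, -0.49] dist 0.284
```

Request:
jog_arm:
  plan:
    - [[-0.6, -0.65, 0.1, 0, 0, -0.83], [-0.6, -0.65, 0.1, 0, 0, -0.83], [-0.6, -0.65, 0.1, 0, 0, -0.83], [-0.6, -0.65, 0.1, 0, 0, -0.83], [-0.6, -0.65, 0.1, 0, 0, -0.83], [-0.6, -0.65, 0.1, 0, 0, -0.83], [-0.6, -0.65, 0.1, 0, 0, -0.83]]

```text
time_s: 46.25
position: [0.4209, -0.1019, 0.2776]
tool_rot: [[-0.868, 0.497, 0.001], [0.497, 0.868, -0.001], [-0.002, 0.0, -1.0]]
ft_force: [0.7, -0.1, 0.9]
grip_width: 0.0515
```

Request:
jog_arm:
  plan:
    - [[-0.35, -0.82, 0.06, 0, 0, -0.49], [-0.35, -0.82, 0.06, 0, 0, -0.49], [-0.35, -0.82, 0.06, 0, 0, -0.49], [-0.35, -0.82, 0.06, 0, 0, -0.49], [-0.35, -0.82, 0.06, 0, 0, -0.49], [-0.35, -0.82, 0.06, 0, 0, -0.49], [-0.35, -0.82, 0.06, 0, 0, -0.49], [-0.35, -0.82, 0.06, 0, 0, -0.49], [0, 0, 0, 0, 0, 0], [0, 0, 0, 0, 0, 0]]

```text
time_s: 47.25
position: [0.4596, -0.3795, 0.2575]
tool_rot: [[-0.998, -0.062, -0.0], [-0.062, 0.998, 0.001], [0.0, 0.001, -1.0]]
ft_force: [0.2, 0.1, 0.8]
grip_width: 0.0513
```

```bash
python3 bar.py 0.044 0.056 lower_bar lb1
```

```text
[ 0.4596 -0.3795  0.2575]
wrist 0.57 [269.3, 152.5, 317.9, 310.1] 1134 rect [ 0.5255 -0.3654] [0.1902 0.0106] 2.96 line ang 2.83 c [ 0.5255 -0.3657] len 0.1903 w [-0.0047  0.0053]
   hook pts 263 [ 0.5097 -0.3694  0.068 ] [ 0.5401 -0.3615  0.113 ] [ 0.5192 -0.366   0.1003]Traceback (most recent call last):
  File "bar.py", line 14, in <module>
    vx=cv2.fitLine(t[:,:2].astype(np.float32),cv2.DIST_HUBER,0,0.01,0.01).ravel()
       ~~~~~~~~~~~^^^^^^^^^^^^^^^^^^^^^^^^^^^^^^^^^^^^^^^^^^^^^^^^^^^^^^^
cv2.error: OpenCV(4.12.0) /io/opencv/modules/imgproc/src/linefit.cpp:50: error: (-215:Assertion failed) count > 0 in function 'fitLine2D_wods'
```

View pics/lb1wrist.png

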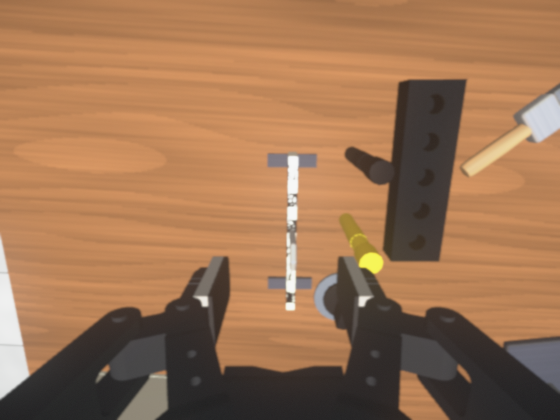

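The lower bar has been knocked: it now sits at (0.5255,-0.366), yaw 2.9°, still upright (wrist 290,155–305). I'll grip its robot-side end with the tool tilted 15° so that the wrist keeps clear of the stand later.

```bash
cat >> h.py <<'E'
def Rt(yang,tilt=15): return Rdown(yang)@Ro.from_euler('y',-tilt,degrees=True).as_matrix()
E
python3 - <<'E'
from h import *
R=Rt(92.9); print(R[:,2])
plan(np.array([0.4436,-0.3713,0.036])+0.019*R[:,2]+[0,0,0.08],R)
E
```

```text
[ 0.25848759  0.01309442 -0.96592583]
N 5 row [0.14, 0.04, 0.8, 0.0, -0.35, 0.02] dist 0.161
```

Request:
jog_arm:
  plan:
    - [[0.14, 0.04, 0.8, 0, -0.35, 0.02], [0.14, 0.04, 0.8, 0, -0.35, 0.02], [0.14, 0.04, 0.8, 0, -0.35, 0.02], [0.14, 0.04, 0.8, 0, -0.35, 0.02], [0.14, 0.04, 0.8, 0, -0.35, 0.02], [0, 0, 0, 0, 0, 0], [0, 0, 0, 0, 0, 0], [0, 0, 0, 0, 0, 0]]

```text
time_s: 48.25
position: [0.4487, -0.3732, 0.0982]
tool_rot: [[-0.964, -0.049, 0.26], [-0.047, 0.999, 0.011], [-0.261, -0.001, -0.965]]
ft_force: [0.7, 0.2, 0.0]
grip_width: 0.0514
```

Run:
```python
from h import *
np.set_printoptions(precision=4,suppress=True)
R=Rt(92.9)
n='wrist'; d=save(n,'lb2.png'); W=cloud(n,d)
p=W.reshape(-1,3); t=p[np.all((p>[0.38,-0.42,0.044])&(p<[0.65,-0.33,0.056]),1)]
print(cv2.minAreaRect(t[:,:2].astype(np.float32)))
l=cv2.fitLine(t[:,:2].astype(np.float32),cv2.DIST_HUBER,0,0.01,0.01).ravel(); print(l, 'y at x=.4436',l[3]+(0.4436-l[2])*l[1]/l[0])
plan(np.array([0.4436,-0.3713,0.036])+0.019*R[:,2],R,N=4)
```

```text
((0.5208062529563904, -0.36601945757865906), (0.1812325417995453, 0.010575876571238041), 2.9098007678985596)
[ 0.9996  0.0267  0.4788 -0.3687] y at x=.4436 -0.36963812
N 4 row [0.13, 0.01, 0.48, -0.0, 0.0, -0.0] dist 0.080
```

View pics/lb2.png

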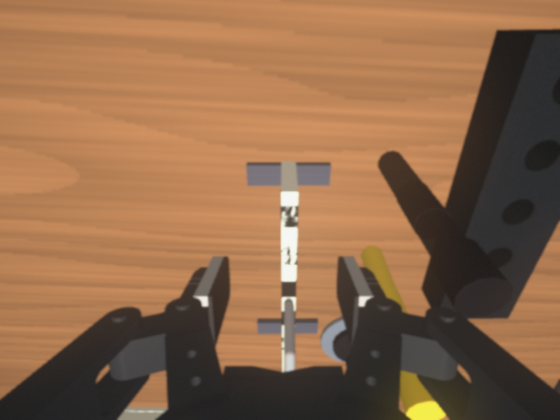

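Request:
jog_arm:
  plan:
    - [[0.13, 0.02, 0.48, 0, 0, 0], [0.13, 0.02, 0.48, 0, 0, 0], [0.13, 0.02, 0.48, 0, 0, 0], [0.1, 0.01, 0.36, 0, 0, 0], [0.03, 0, 0.12, 0, 0, 0], [0, 0, 0, 0, 0, 0]]

```text
time_s: 48.9
position: [0.4479, -0.3697, 0.0169]
tool_rot: [[-0.965, -0.048, 0.259], [-0.046, 0.999, 0.014], [-0.26, 0.001, -0.966]]
ft_force: [0.1, -0.8, 0.3]
grip_width: 0.0508
```

Request:
jog_arm:
  plan:
    - [[0, 0, 0, 0, 0, 0], [0, 0, 0, 0, 0, 0], [0, 0, 0, 0, 0, 0], [0, 0, 0, 0, 0, 0], [0, 0, 0, 0, 0, 0], [0, 0, 0, 0, 0, 0]]
  grip: -1
  squeeze: 100

```text
time_s: 49.5
position: [0.4477, -0.3698, 0.0173]
tool_rot: [[-0.964, -0.048, 0.26], [-0.046, 0.999, 0.013], [-0.26, 0.001, -0.966]]
ft_force: [-1.4, 1.4, 6.4]
grip_width: 0.0088
```

Request:
jog_arm:
  plan:
    - [[-0.05, 0, -0.2, 0, 0, 0], [-0.1, 0, -0.4, 0, 0, 0], [-0.2, 0, -0.75, 0, 0, 0], [-0.2, 0, -0.75, 0, 0, 0], [-0.2, 0, -0.75, 0, 0, 0], [-0.2, 0, -0.75, 0, 0, 0], [-0.15, 0, -0.55, 0, 0, 0], [-0.05, 0, -0.2, 0, 0, 0], [0, 0, 0, 0, 0, 0]]

```text
time_s: 50.4
position: [0.4467, -0.3699, 0.197]
tool_rot: [[-0.965, -0.048, 0.26], [-0.046, 0.999, 0.013], [-0.26, 0.001, -0.966]]
ft_force: [0.5, 0.2, -2.6]
grip_width: 0.0086
```

Run:
```python
from h import *
save('side','lb3.png',(230,220,430,420),3)
plan([0.375,-0.2,0.185],Rt(97))
plan([0.385,-0.031,0.185],Rt(100),p0=[0.375,-0.2,0.185],R0=Rt(97))
```

```text
N 6 row [0.24, 0.73, -0.02, -0.02, -0.0, -0.08] dist 0.184
N 5 row [-0.16, 0.83, 0.04, -0.02, 0.0, -0.07] dist 0.169
```

View pics/lb3.png

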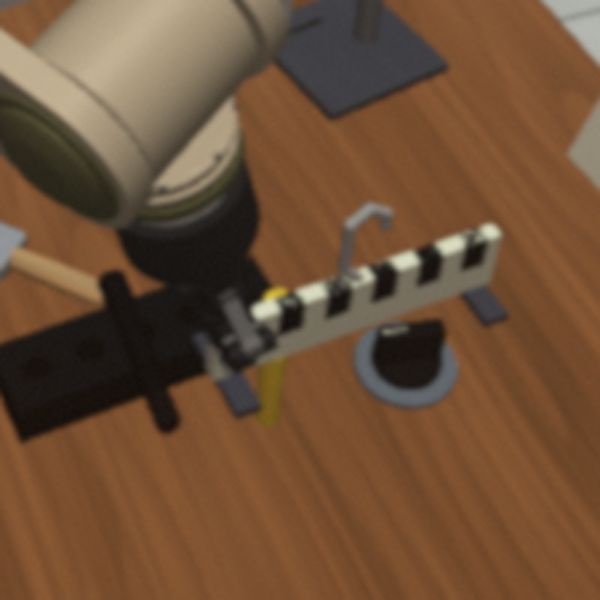

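Request:
jog_arm:
  plan:
    - [[0.24, 0.73, -0.02, -0.02, 0, -0.08], [0.24, 0.73, -0.02, -0.02, 0, -0.08], [0.24, 0.73, -0.02, -0.02, 0, -0.08], [0.24, 0.73, -0.02, -0.02, 0, -0.08], [0.24, 0.73, -0.02, -0.02, 0, -0.08], [0.24, 0.73, -0.02, -0.02, 0, -0.08]]

```text
time_s: 51.05
position: [0.3752, -0.198, 0.1847]
tool_rot: [[-0.959, -0.122, 0.255], [-0.117, 0.993, 0.035], [-0.258, 0.003, -0.966]]
ft_force: [-1.0, 0.1, -2.2]
grip_width: 0.0084
```

Request:
jog_arm:
  plan:
    - [[-0.1, 0.83, 0.04, -0.02, 0, -0.07], [-0.1, 0.83, 0.04, -0.02, 0, -0.07], [-0.16, 0.83, 0.04, -0.02, 0, -0.07], [-0.16, 0.83, 0.04, -0.02, 0, -0.07], [-0.16, 0.7, 0.04, -0.02, 0, -0.07], [0, 0, 0, 0, 0, 0], [0, 0, 0, 0, 0, 0]]

```text
time_s: 51.75
position: [0.3809, -0.0359, 0.1849]
tool_rot: [[-0.951, -0.177, 0.253], [-0.171, 0.984, 0.048], [-0.258, 0.003, -0.966]]
ft_force: [0.0, -1.4, -2.7]
grip_width: 0.0087
```

```bash
cat > lw.py <<'E'
from h import *
import sys
np.set_printoptions(precision=4,suppress=True)
f=sys.argv[1]
s=env.observe(); print(s['position']); print(s['tool_rot'])
R=Ro.from_euler('z',10,degrees=True).as_matrix(); L=np.array([0.598,0.005,0.285])
for n,cr in [('scene',(220,130,340,250)),('side',(220,80,380,260))]:
    d=save(n,f+n+'.png',cr,4); W=cloud(n,d); np.save(f+n+'.npy',W)
    p=(W.reshape(-1,3)-L)@R
    ub=p[(abs(p[:,0])<0.03)&(abs(p[:,1])<0.12)&(p[:,2]>-0.15)&(p[:,2]<-0.035)]
    b=ub[(ub[:,2]>-0.085)&(ub[:,2]<-0.045)&(abs(ub[:,0])<0.02)]
    if len(b)>10: print(n,'beam',len(b),'x',b[:,0].mean(),'y',b[:,1].min(),b[:,1].max(),'slope deg',np.degrees(np.arctan(np.polyfit(b[:,1],b[:,0],1)[0])),'ztop',np.percentile(b[:,2],97))
    lo=ub[(abs(ub[:,1])<0.03)&(ub[:,2]<-0.09)&(ub[:,2]>-0.135)&(abs(ub[:,0])<0.025)]
    if len(lo): print(n,'loop',len(lo),lo.min(0),lo.max(0)); q=lo[lo[:,2]<-0.108]; print('   bottom',len(q),q.mean(0),q.min(0),q.max(0))
E
python3 lw.py lw1
```

```text
[ 0.3809 -0.0359  0.1849]
[[-0.951  -0.1772  0.2535]
 [-0.1705  0.9842  0.0482]
 [-0.258   0.0026 -0.9661]]
scene beam 622 x 0.0044562314667029755 y -0.0969459945434094 0.09285081944591386 slope deg -0.07027524568565365 ztop -0.049069677481869516
scene loop 40 [-0.0023 -0.0274 -0.1217] [ 0.0069 -0.0055 -0.0903]
   bottom 24 [ 0.0024 -0.0159 -0.1171] [-0.0023 -0.0274 -0.1217] [ 0.0069 -0.0055 -0.1098]
side beam 663 x -0.003087341766702217 y -0.09832586892252498 0.09643643508430638 slope deg -0.5112093636666489 ztop -0.047365096220958997
side loop 89 [-0.0062 -0.0281 -0.121 ] [ 0.0041  0.0242 -0.0905]
   bottom 50 [-0.0014 -0.0027 -0.1149] [-0.0051 -0.0269 -0.121 ] [ 0.0041  0.0242 -0.1093]
```

View pics/lw1side.png

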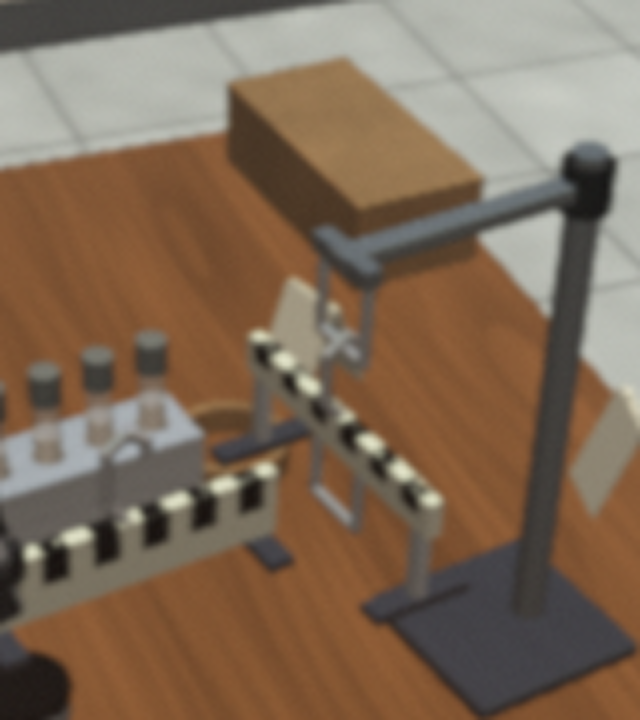

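Run:
```python
from h import *
plan([0.3936,-0.0323,0.108],Rt(100),N=4)
```

```text
N 4 row [0.05, 0.01, 0.49, 0.0, -0.0, 0.0] dist 0.078
```

Request:
jog_arm:
  plan:
    - [[0.05, 0.01, 0.49, 0, 0, 0], [0.05, 0.01, 0.49, 0, 0, 0], [0.05, 0.01, 0.49, 0, 0, 0], [0.05, 0.01, 0.45, 0, 0, 0], [0, 0, 0.04, 0, 0, 0], [0, 0, 0, 0, 0, 0], [0, 0, 0, 0, 0, 0]]

```text
time_s: 52.55
position: [0.3939, -0.0332, 0.1086]
tool_rot: [[-0.951, -0.175, 0.256], [-0.169, 0.985, 0.046], [-0.261, 0.001, -0.965]]
ft_force: [-1.1, -0.0, -2.4]
grip_width: 0.0087
```

```bash
python3 lw.py lw2
python3 - <<'E'
from h import *
np.set_printoptions(precision=4,suppress=True)
R=Ro.from_euler('z',10,degrees=True).as_matrix(); L=np.array([0.598,0.0037,0.169])
for n in ['side','scene']:
    p=(np.load('lw2%s.npy'%n).reshape(-1,3)-L)@R
    h=p[(p[:,0]>-0.17)&(p[:,0]<-0.09)&(abs(p[:,1])<0.02)&(p[:,2]>-0.02)&(p[:,2]<0.06)]
    print(n,len(h),h.min(0),h.max(0),h.mean(0))
    pl=p[(p[:,0]>-0.2)&(p[:,0]<-0.02)&(abs(p[:,1])<0.02)&(p[:,2]>-0.085)&(p[:,2]<-0.045)]
    print('plate',len(pl),pl.min(0),pl.max(0)); q=pl[pl[:,2]>-0.06]; 
    print(np.polyfit(q[:,0],q[:,1],1))
    tops=[(x,np.percentile(pl[abs(pl[:,0]-x)<0.01][:,2],95)) for x in (-0.18,-0.15,-0.12,-0.09,-0.06,-0.045) if (abs(pl[:,0]-x)<0.01).sum()>4]; print(np.array(tops))
E
```

```text
[ 0.3939 -0.0332  0.1086]
[[-0.9506 -0.175   0.2564]
 [-0.1688  0.9846  0.0463]
 [-0.2605  0.0008 -0.9655]]
scene beam 623 x 0.0043937234159308215 y -0.09690593551306724 0.09310496933337828 slope deg -0.06831203578570089 ztop -0.048850014415982315
scene loop 39 [-0.0024 -0.0274 -0.1206] [ 0.007  -0.0056 -0.0907]
   bottom 25 [ 0.0028 -0.0163 -0.1164] [-0.0024 -0.0274 -0.1206] [ 0.007  -0.0056 -0.1082]
side beam 668 x -0.0031458534419981656 y -0.09817077816996647 0.09727772450084751 slope deg -0.42270295794655743 ztop -0.04680677097799132
side loop 88 [-0.0052 -0.0274 -0.1199] [ 0.003   0.0242 -0.0903]
   bottom 52 [-0.0015 -0.0028 -0.1146] [-0.0052 -0.0271 -0.1199] [ 0.003   0.0233 -0.1087]
side 99 [-0.1451 -0.0074 -0.0199] [-0.1158  0.0025  0.0351] [-0.134  -0.0032  0.0142]
plate 545 [-0.1998 -0.0198 -0.0781] [-0.0333 -0.0014 -0.045 ]
[ 0.0071 -0.0052]
[[-0.18   -0.0469]
 [-0.15   -0.0469]
 [-0.12   -0.0465]
 [-0.09   -0.0459]
 [-0.06   -0.0457]
 [-0.045  -0.0457]]
scene 28 [-0.1416 -0.006  -0.0194] [-0.1125  0.0007  0.0309] [-0.1236 -0.0032  0.0117]
plate 63 [-0.1986 -0.0199 -0.0803] [-0.0301  0.0038 -0.0468]
[ 0.0436 -0.0018]
[[-0.045 -0.062]]
```

View pics/lw2side.png

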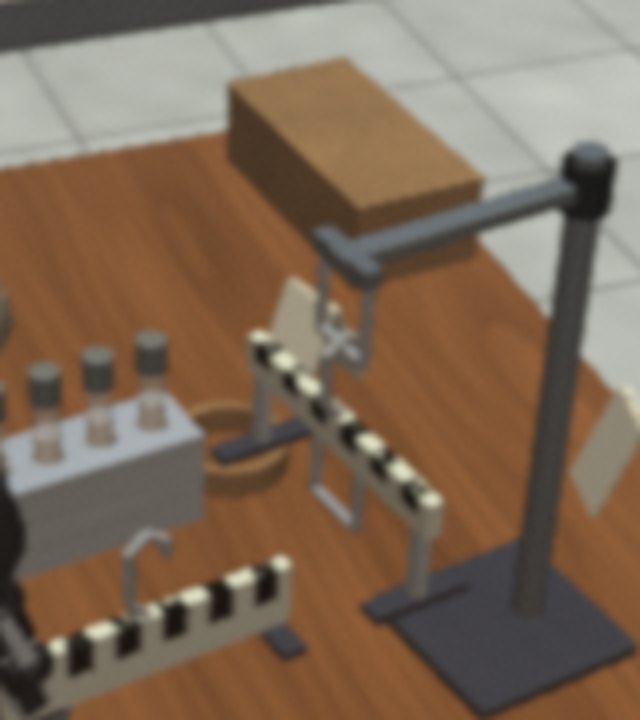

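Hook is 129.4 mm behind the loop in both cameras, height 26.8 mm above the bar. Advance in two stages.

Request:
jog_arm:
  plan:
    - [[-0.2, 0, 0.05, 0, 0, 0], [-0.4, 0, 0.11, 0, 0, 0], [-0.5, 0, 0.135, 0, 0, 0], [-0.5, 0, 0.135, 0, 0, 0], [-0.3, 0, 0.08, 0, 0, 0], [-0.1, 0, 0.03, 0, 0, 0], [0, 0, 0, 0, 0, 0], [0, 0, 0, 0, 0, 0]]

```text
time_s: 53.45
position: [0.4744, -0.0179, 0.1078]
tool_rot: [[-0.951, -0.176, 0.255], [-0.169, 0.984, 0.047], [-0.259, 0.002, -0.966]]
ft_force: [0.2, -0.2, -3.1]
grip_width: 0.0086
```

```bash
python3 lw.py lw3|head -1
python3 - <<'E'
from h import *
np.set_printoptions(precision=4,suppress=True)
R=Ro.from_euler('z',10,degrees=True).as_matrix(); L=np.array([0.598,0.0037,0.169])
for n in ['side','scene']:
    p=(np.load('lw3%s.npy'%n).reshape(-1,3)-L)@R
    h=p[(p[:,0]>-0.08)&(p[:,0]<-0.02)&(abs(p[:,1])<0.02)&(p[:,2]>-0.02)&(p[:,2]<0.045)]
    print(n,len(h),h.min(0),h.max(0),h.mean(0))
    lo=p[(abs(p[:,0])<0.015)&(abs(p[:,1])<0.03)&(p[:,2]>-0.012)&(p[:,2]<0.03)]; print('loop',lo.min(0),lo.max(0))
s=env.observe(); t=((s['position']-L)@R); print('TCP stand',t,'hook by kin',t+[0.0775,0,0.0872])
E
```

```text
[ 0.4744 -0.0179  0.1078]
side 95 [-0.063  -0.0063 -0.0199] [-0.0312  0.0034  0.0361] [-0.0521 -0.0023  0.0121]
loop [-0.0051 -0.0275 -0.0037] [0.0041 0.0254 0.0296]
scene 3 [-0.0576 -0.0041 -0.02  ] [-0.0495 -0.0015  0.0219] [-0.0537 -0.003  -0.0047]
loop [-0.0036 -0.0262 -0.0063] [ 0.0075 -0.0042  0.0258]
TCP stand [-0.1254  0.0001 -0.0611] hook by kin [-0.0479  0.0001  0.0261]
```

View pics/lw3side.png

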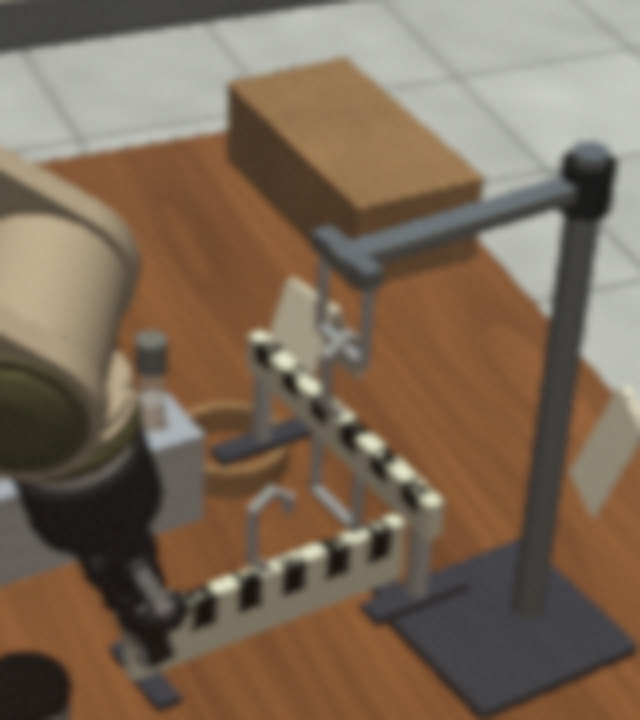

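Request:
jog_arm:
  plan:
    - [[-0.2, 0, 0.053, 0, 0, 0], [-0.25, 0, 0.067, 0, 0, 0], [-0.25, 0, 0.067, 0, 0, 0], [-0.25, 0, 0.067, 0, 0, 0], [-0.18, 0, 0.05, 0, 0, 0], [0, 0, 0, 0, 0, 0], [0, 0, 0, 0, 0, 0], [0, 0, 0, 0, 0, 0]]

```text
time_s: 54.35
position: [0.5208, -0.0097, 0.1078]
tool_rot: [[-0.951, -0.176, 0.255], [-0.169, 0.984, 0.047], [-0.259, 0.002, -0.966]]
ft_force: [0.2, -0.4, -2.4]
grip_width: 0.0088
```

```bash
cat > lw4.py <<'E'
from h import *
import sys
f=sys.argv[1]
np.set_printoptions(precision=4,suppress=True)
R=Ro.from_euler('z',10,degrees=True).as_matrix(); L=np.array([0.598,0.0037,0.169])
for n in ['side','scene']:
    p=(np.load(f+'%s.npy'%n).reshape(-1,3)-L)@R
    lp=p[(p[:,0]>-0.04)&(p[:,0]<0.04)&(abs(p[:,1])<0.016)&(p[:,2]>-0.034)&(p[:,2]<0.04)]
    for z in np.arange(-0.034,0.04,0.006):
        q=lp[(lp[:,2]>=z)&(lp[:,2]<z+0.006)]; print(n,round(z,3),np.round(np.sort(q[:,0])*1000).astype(int))
s=env.observe(); t=((s['position']-L)@R); print('TCP stand',t,'hook by kin',t+[0.0775,0,0.0872])
E
python3 lw.py lw5; python3 lw4.py lw5
```

```text
[ 0.5208 -0.0097  0.1078]
[[-0.9509 -0.1758  0.2548]
 [-0.1693  0.9844  0.0472]
 [-0.2591  0.0017 -0.9658]]
scene beam 615 x 0.004288341532348662 y -0.09702189389414449 0.09282708723854338 slope deg -0.17353840395546094 ztop -0.04950754345676728
scene loop 45 [-0.0065 -0.0275 -0.1346] [ 0.0154 -0.0029 -0.0901]
   bottom 24 [ 0.0025 -0.0151 -0.1183] [-0.0065 -0.0275 -0.1346] [ 0.0081 -0.0029 -0.1084]
side beam 675 x -0.003092365993455908 y -0.0994375916441269 0.09688369719740807 slope deg -0.4031558725257352 ztop -0.047080662499870224
side loop 132 [-0.0165 -0.0283 -0.1344] [ 0.0111  0.0228 -0.0905]
   bottom 68 [-0.0062 -0.0069 -0.1169] [-0.0165 -0.0265 -0.1344] [ 0.0015  0.0219 -0.1082]
side -0.034 [-39 -39 -38 -37 -36 -36 -35 -35 -33 -32 -32 -31 -31 -30 -29 -29 -28 -26
 -25 -25 -24 -24 -23 -21 -21 -21 -20 -19 -19 -18 -16 -16 -15 -15 -14 -14
 -13 -12 -12 -11 -11  -9  -9  -9  -7  -7  -6  -6  -5  -5  -4  -2   0   0
   1   3   4   5   5   7   7   7   7  10  11  12  13  13  14  16  17  18
  18  18  19  19  22  22  23  24  26  26  27  28  29  30  31  32  32  33
  34  35  35  36  36  36  
[... 522 characters left out ...]
 0.02 [-15 -14 -12 -12 -11 -10  -9  -8  -6  -3   1   3   5   9  10]
side 0.026 [-14 -11 -10 -10  -7  -7  -5  -5  -5  -3  -3  -2  -2   0   0   1   3   4
   6]
side 0.032 [-1  0  3]
side 0.038 []
scene -0.034 [-38 -34 -20 -16 -12  -8  -1   0   1   3   6   6   6   7   9  10  12  13
  13  16  17  19  22  23  24  27  27  28  29  29  32  33  33  34  35  38
  39]
scene -0.028 [-7 -4 -1 -1  0  1  5 20]
scene -0.022 [-6 -3 -1  0]
scene -0.016 []
scene -0.01 [2 3 3 3]
scene -0.004 [-1  0  2  3  3  5  5  6]
scene 0.002 [8]
scene 0.008 [14]
scene 0.014 [15]
scene 0.02 [12 15 16]
scene 0.026 [ 6  6 10]
scene 0.032 []
scene 0.038 []
TCP stand [-0.0783  0.0001 -0.0611] hook by kin [-0.0008  0.0001  0.0261]
```

View pics/lw5side.png

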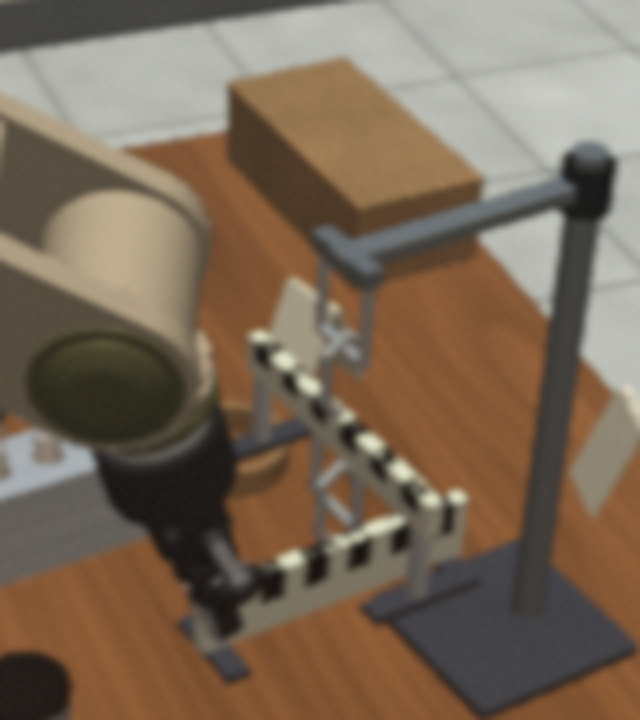

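Request:
jog_arm:
  plan:
    - [[0.04, 0, 0.15, 0, 0, 0], [0.04, 0, 0.15, 0, 0, 0], [0.04, 0, 0.14, 0, 0, 0], [0.024, 0, 0.09, 0, 0, 0], [0, 0, 0, 0, 0, 0], [0, 0, 0, 0, 0, 0]]

```text
time_s: 55.05
position: [0.5211, -0.0097, 0.0858]
tool_rot: [[-0.951, -0.176, 0.255], [-0.169, 0.984, 0.047], [-0.259, 0.002, -0.966]]
ft_force: [1.1, 1.1, -2.7]
grip_width: 0.0088
```

Request:
jog_arm:
  plan:
    - [[0.01, 0, 0.04, 0, 0, 0], [0.01, 0, 0.04, 0, 0, 0], [0.005, 0, 0.02, 0, 0, 0], [0, 0, 0, 0, 0, 0], [0, 0, 0, 0, 0, 0]]

```text
time_s: 55.55
position: [0.5226, -0.0101, 0.0831]
tool_rot: [[-0.95, -0.175, 0.26], [-0.169, 0.985, 0.046], [-0.264, -0.0, -0.965]]
ft_force: [-0.3, -0.7, 6.6]
grip_width: 0.0087
```

Request:
jog_arm:
  plan:
    - [[-0.004, 0, -0.015, 0, 0, 0], [0, 0, 0, 0, 0, 0], [0, 0, 0, 0, 0, 0], [0, 0, 0, 0, 0, 0], [0, 0, 0, 0, 0, 0], [0, 0, 0, 0, 0, 0]]
  grip: 0.2

```text
time_s: 56.15
position: [0.5211, -0.0097, 0.0823]
tool_rot: [[-0.951, -0.176, 0.255], [-0.169, 0.984, 0.047], [-0.259, 0.002, -0.966]]
ft_force: [1.7, 0.3, -0.0]
grip_width: 0.0515
```

```bash
python3 lw.py lw6|head -1
```

```text
[ 0.5211 -0.0097  0.0823]
```

View pics/lw6side.png

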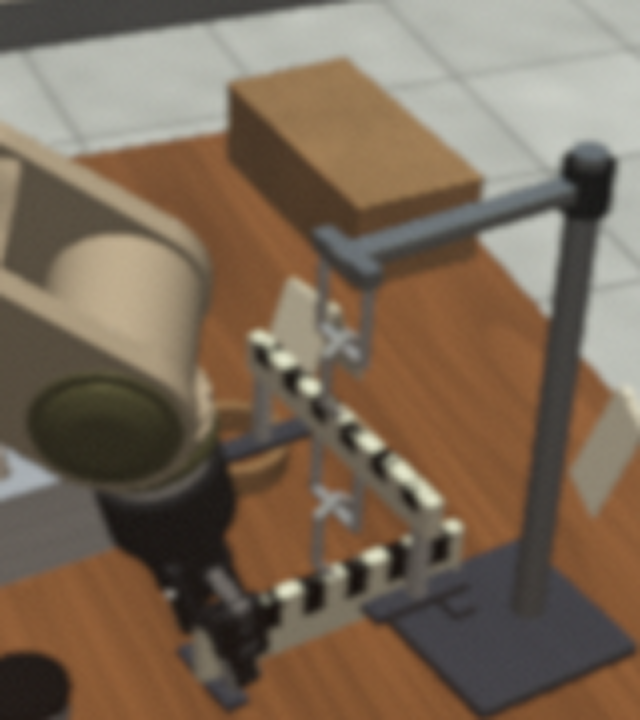

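View pics/lw6scene.png

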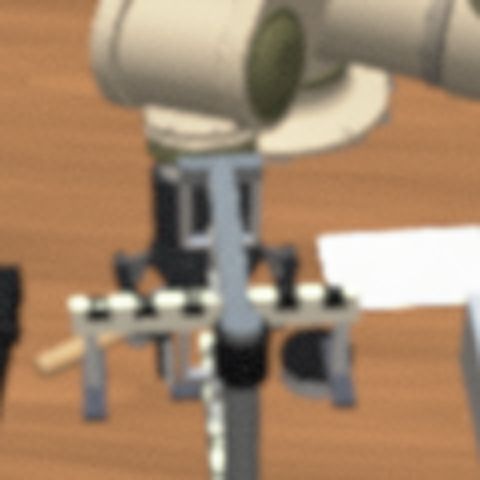

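Both hooks engaged (side crop 340,345 and 333,505). Retreating backwards off the plate's end.

Request:
jog_arm:
  plan:
    - [[0.2, 0, -0.053, 0, 0, 0], [0.4, 0, -0.106, 0, 0, 0], [0.6, 0, -0.16, 0, 0, 0], [0.7, 0, -0.19, 0, 0, 0], [0.7, 0, -0.19, 0, 0, 0], [0.3, 0, -0.5, 0, 0, 0], [0, 0, -0.8, 0, 0, 0], [-0.2, 0, -0.8, 0, 0, 0], [-0.2, 0, -0.75, 0, 0, 0], [0, 0, 0, 0, 0, 0]]

```text
time_s: 57.25
position: [0.3907, -0.034, 0.1968]
tool_rot: [[-0.949, -0.176, 0.262], [-0.17, 0.984, 0.044], [-0.265, -0.003, -0.964]]
ft_force: [0.0, 0.3, -0.5]
grip_width: 0.0513
```

```bash
cat > chk.py <<'E'
from h import *
import sys
f=sys.argv[1]
np.set_printoptions(precision=4,suppress=True)
R=Ro.from_euler('z',10,degrees=True).as_matrix(); 
for n,cr in [('side',(240,100,380,260)),('scene',(220,130,340,270))]:
    d=save(n,f+n+'.png',cr,4); W=cloud(n,d).reshape(-1,3)
    S=(W-[0.598,0.005,0.285])@R
    b=S[(abs(S[:,0])<0.02)&(abs(S[:,1])<0.1)&(S[:,2]>-0.085)&(S[:,2]<-0.045)]
    print(n,'upper beam',len(b),b.mean(0),'ztop',np.percentile(b[b[:,1]<-0.05][:,2],97),np.percentile(b[b[:,1]>0.05][:,2],97))
    hk=S[(abs(S[:,0])<0.02)&(abs(S[:,1])<0.012)&(S[:,2]>0.002)&(S[:,2]<0.02)]; print('  top of upper hook over bar z',np.percentile(hk[:,2],95) if len(hk) else None,'(expect ~.007)')
    p=S[(S[:,0]>-0.1)&(S[:,0]<0.1)&(abs(S[:,1])<0.03)&(S[:,2]<-0.165)&(S[:,2]>-0.215)]
    if len(p)>10: print('  lower plate x',p[:,0].min(),p[:,0].max(),'ztop front/back',np.percentile(p[p[:,0]<-0.05][:,2],97) if (p[:,0]<-0.05).sum()>5 else None,np.percentile(p[p[:,0]>0.05][:,2],97) if (p[:,0]>0.05).sum()>5 else None,'expect -0.1705')
    hk=S[(abs(S[:,0])<0.02)&(abs(S[:,1])<0.012)&(S[:,2]>-0.114)&(S[:,2]<-0.095)]; print('  top of lower hook z rel loop',np.percentile(hk[:,2],95)+0.116 if len(hk) else None)
E
python3 chk.py c1
```

```text
side upper beam 663 [-0.0031 -0.0099 -0.0585] ztop -0.04735248697449217 -0.04648156206556598
  top of upper hook over bar z 0.008547128828093942 (expect ~.007)
  lower plate x -0.0968570652217774 0.09576932734275823 ztop front/back -0.16650346838534974 -0.16628819568976383 expect -0.1705
  top of lower hook z rel loop 0.011437419696490425
scene upper beam 617 [ 0.0046 -0.0044 -0.0601] ztop -0.05055336464904681 -0.04893247475283813
  top of upper hook over bar z 0.005365570443642031 (expect ~.007)
  lower plate x -0.09412649263610393 0.09980770421722697 ztop front/back -0.16795954453542547 -0.16836888688659168 expect -0.1705
  top of lower hook z rel loop 0.0048838269208503066
```

View pics/c1side.png

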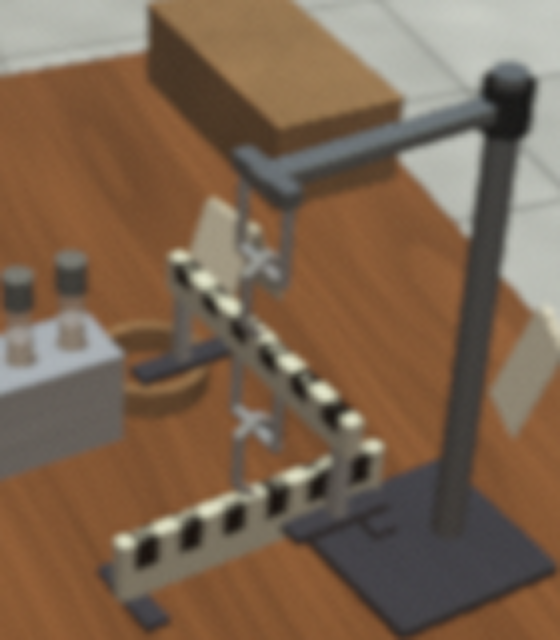

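Both bars hang level as a chain, and the side view shows them clear of everything. Now to the knob.

Run:
```python
from h import *
plan([0.43,-0.25,0.27],Rdown(92))
plan([0.60,-0.295,0.24],Rdown(92),p0=[0.43,-0.25,0.27],R0=Rdown(92))
```

```text
N 7 row [-0.1, -0.78, -0.27, 0.02, 0.25, 0.13] dist 0.233
N 5 row [-0.84, -0.25, 0.15, 0.0, 0.0, 0.0] dist 0.178
```

Request:
jog_arm:
  plan:
    - [[-0.1, -0.78, -0.27, 0.02, 0.25, 0.13], [-0.1, -0.78, -0.27, 0.02, 0.25, 0.13], [-0.1, -0.78, -0.27, 0.02, 0.25, 0.13], [-0.1, -0.78, -0.27, 0.02, 0.25, 0.13], [-0.1, -0.78, -0.27, 0.02, 0.25, 0.13], [-0.1, -0.78, -0.27, 0.02, 0.25, 0.13], [-0.1, -0.78, -0.27, 0.02, 0.25, 0.13]]

```text
time_s: 58.05
position: [0.4315, -0.2496, 0.2701]
tool_rot: [[-0.999, -0.038, -0.004], [-0.038, 0.999, 0.001], [0.004, 0.001, -1.0]]
ft_force: [0.6, -0.7, 0.1]
grip_width: 0.0517
```

Request:
jog_arm:
  plan:
    - [[-0.84, -0.25, 0.15, 0, 0, 0], [-0.84, -0.25, 0.15, 0, 0, 0], [-0.84, -0.25, 0.15, 0, 0, 0], [-0.84, -0.25, 0.15, 0, 0, 0], [-0.84, -0.25, 0.15, 0, 0, 0], [0, 0, 0, 0, 0, 0], [0, 0, 0, 0, 0, 0], [0, 0, 0, 0, 0, 0]]

```text
time_s: 58.85
position: [0.6009, -0.2919, 0.241]
tool_rot: [[-0.999, -0.039, -0.001], [-0.039, 0.999, -0.001], [0.001, -0.001, -1.0]]
ft_force: [0.4, -0.8, -0.4]
grip_width: 0.0511
```

```bash
cat > dial.py <<'E'
from h import *
import sys
np.set_printoptions(precision=4,suppress=True)
f=sys.argv[1]
print(env.observe()['position'])
for n in ['wrist','scene','side']:
    d=save(n,f+n+'.png',None if n=='wrist' else ((140,220,220,290) if n=='scene' else (330,300,410,370)),1 if n=='wrist' else 8); W=cloud(n,d)
    p=W.reshape(-1,3); p=p[np.all((p>[0.57,-0.345,-0.01])&(p<[0.68,-0.235,0.055]),1)]
    t=p[(p[:,2]>0.036)&(p[:,2]<0.05)]
    if len(t)>5: print(n,len(t),cv2.minAreaRect(t[:,:2].astype(np.float32)), t.mean(0), np.percentile(t[:,2],95))
    b=p[(p[:,2]>0.005)&(p[:,2]<0.03)]
    if len(b)>5: print('  base',len(b),cv2.minEnclosingCircle(b[:,:2].astype(np.float32)))
E
python3 dial.py k1
```

```text
[ 0.6009 -0.2919  0.241 ]
wrist 565 ((0.6267456412315369, -0.2887825071811676), (0.014163938350975513, 0.048861607909202576), 79.21112823486328) [ 0.6254 -0.2889  0.0443] 0.04598696749957223
  base 2349 ((0.6269887685775757, -0.28894028067588806), 0.03791132569313049)
scene 71 ((0.6306310892105103, -0.29037371277809143), (0.01589842513203621, 0.049332015216350555), 79.17267608642578) [ 0.632  -0.289   0.0413] 0.04532466468527249
  base 210 ((0.6374975442886353, -0.2900036573410034), 0.03929891064763069)
side 163 ((0.6272821426391602, -0.2896912395954132), (0.01612257957458496, 0.048571955412626266), 79.92549896240234) [ 0.6266 -0.2911  0.0427] 0.0469276497445988
  base 532 ((0.6241425275802612, -0.293131023645401), 0.05598676577210426)
```

View pics/k1wrist.png

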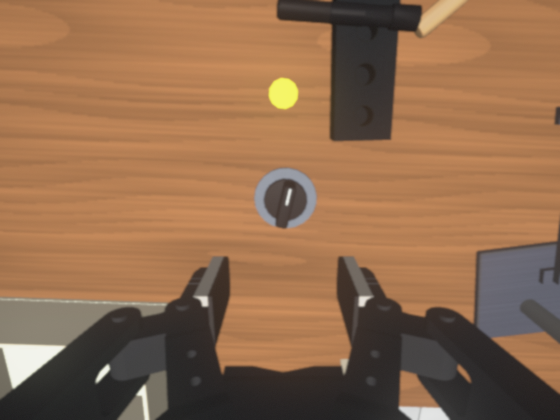

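View pics/k1side.png

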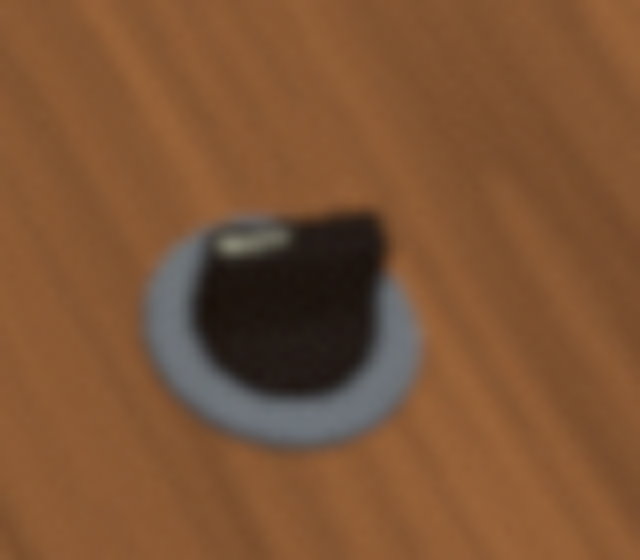

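Run:
```python
from h import *
save('side','bk.png',(200,260,360,400),5)
```

```text
(no output)
```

View pics/bk.png

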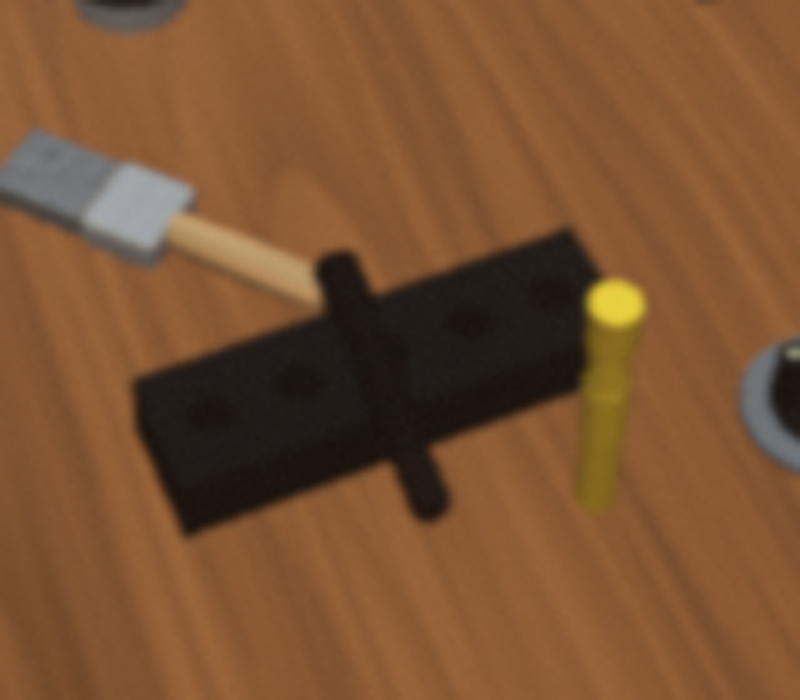

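The black look-alike tube has toppled onto the tray (crop 340–430, 260–510), apparently brushed by the gripper's knuckles at the lower-bar pick; it lies safely and touches nothing of the job. For the knob I'll turn the gripper half round and open it less, to keep its bulk away from the yellow one.

Run:
```python
from h import *
plan([0.627,-0.2905,0.19],Rdown(92.2))
```

```text
N 2 row [-0.32, 0.01, 0.65, -0.01, 0.0, 0.0] dist 0.058
```

Request:
jog_arm:
  plan:
    - [[-0.33, 0, 0.3, 0, 0, 0.9], [0, 0, 0, 0, 0, 0.9], [0, 0, 0, 0, 0, 0.9], [0, 0, 0, 0, 0, 0.9], [0, 0, 0, 0, 0, 0.9], [0, 0, 0, 0, 0, 0.9], [0, 0, 0, 0, 0, 0.9], [0, 0, 0, 0, 0, 0.9], [0, 0, 0, 0, 0, 0.9], [0, 0, 0, 0, 0, 0.9]]
  grip: 0

```text
time_s: 60.05
position: [0.6144, -0.2916, 0.2301]
tool_rot: [[-0.251, 0.968, 0.0], [0.968, 0.251, -0.002], [-0.002, -0.0, -1.0]]
ft_force: [-0.4, -0.7, -0.5]
grip_width: 0.0429
```

Request:
jog_arm:
  plan:
    - [[0, 0, 0, 0, 0, 0.9], [0, 0, 0, 0, 0, 0.9], [0, 0, 0, 0, 0, 0.9], [0, 0, 0, 0, 0, 0.9], [0, 0, 0, 0, 0, 0.9], [0, 0, 0, 0, 0, 0.9], [0, 0, 0, 0, 0, 0.9], [0, 0, 0, 0, 0, 0.9], [0, 0, 0, 0, 0, 0.9], [0, 0, 0, 0, 0, 0.9]]

```text
time_s: 61.05
position: [0.6144, -0.2916, 0.23]
tool_rot: [[0.889, 0.457, 0.0], [0.457, -0.889, -0.002], [-0.001, 0.002, -1.0]]
ft_force: [-0.1, 0.4, 0.9]
grip_width: 0.0424
```

Request:
jog_arm:
  plan:
    - [[0, 0, 0, 0, 0, 0.9], [0, 0, 0, 0, 0, 0.9], [0, 0, 0, 0, 0, 0.9], [0, 0, 0, 0, 0, 0.9], [0, 0, 0, 0, 0, 0.9], [0, 0, 0, 0, 0, 0], [0, 0, 0, 0, 0, 0], [0, 0, 0, 0, 0, 0]]

```text
time_s: 61.85
position: [0.6146, -0.2916, 0.2298]
tool_rot: [[0.982, -0.191, -0.0], [-0.191, -0.982, -0.002], [0.0, 0.002, -1.0]]
ft_force: [-0.4, 0.2, 0.4]
grip_width: 0.0427
```

```bash
python3 dial.py k2 | head -3
python3 - <<'E'
from h import *
plan([0.627,-0.2905,0.10],Rdown(-100.8))
E
```

```text
[ 0.6146 -0.2916  0.2298]
wrist 633 ((0.6279623508453369, -0.2877025008201599), (0.013366456143558025, 0.04852817952632904), 78.98487854003906) [ 0.6289 -0.2882  0.044 ] 0.045384829722153935
  base 2690 ((0.6274802088737488, -0.2878924012184143), 0.03784981742501259)
N 4 row [0.07, -0.02, 0.81, 0.0, -0.0, -0.01] dist 0.130
```

View pics/k2wrist.png

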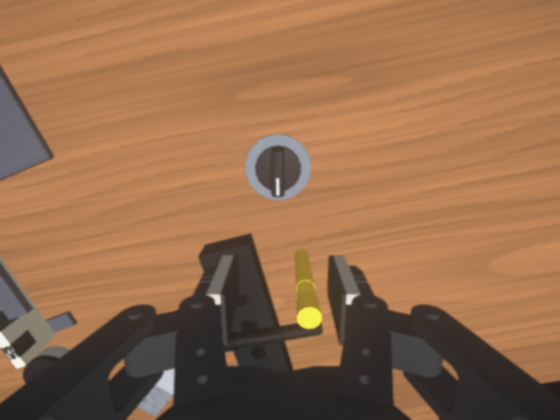

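Run:
```python
from h import *
np.set_printoptions(precision=4,suppress=True)
W=cloud('wrist',vision.get_image('wrist')[1]).reshape(-1,3)
p=W-[0.6272,-0.2884,0]; a=np.radians(79); v=p[:,0]*np.cos(a)+p[:,1]*np.sin(a); u=p[:,0]*np.sin(a)-p[:,1]*np.cos(a)
for lo in range(-40,40,4):
    k=(v>lo/1e3)&(v<(lo+4)/1e3)&(abs(u)<0.012)&(abs(p[:,2])<0.08); print(lo,k.sum(),np.nanpercentile(p[k,2],[10,50,90]))
plan([0.627,-0.2888,0.06],Rdown(-100.8))
```

```text
-40 63 [-0.0004  0.0008  0.005 ]
-36 75 [0.0053 0.0064 0.0073]
-32 71 [0.0055 0.0064 0.0074]
-28 66 [0.0053 0.0065 0.0124]
-24 80 [0.0129 0.0143 0.0154]
-20 63 [0.0136 0.0145 0.0153]
-16 84 [0.0136 0.0144 0.0156]
-12 84 [0.0133 0.0146 0.0154]
-8 67 [0.0142 0.0431 0.0443]
-4 92 [0.0435 0.0445 0.0454]
0 92 [0.0438 0.0445 0.0454]
4 76 [0.0422 0.0439 0.0452]
8 65 [0.0135 0.0145 0.0153]
12 70 [0.0137 0.0144 0.0152]
16 84 [0.0137 0.0145 0.0154]
20 65 [0.0135 0.0146 0.0157]
24 65 [0.0061 0.0075 0.0149]
28 79 [0.0056 0.0064 0.0074]
32 69 [0.0053 0.0063 0.0076]
36 59 [-0.0002  0.0018  0.0069]
N 5 row [0.06, -0.03, 0.85, 0.0, -0.0, -0.01] dist 0.170
```

Request:
jog_arm:
  plan:
    - [[0.06, -0.03, 0.85, 0, 0, -0.01], [0.06, -0.03, 0.85, 0, 0, -0.01], [0.06, -0.03, 0.85, 0, 0, -0.01], [0.06, -0.03, 0.85, 0, 0, -0.01], [0.06, -0.03, 0.85, 0, 0, -0.01], [0, 0, 0, 0, 0, 0], [0, 0, 0, 0, 0, 0]]

```text
time_s: 62.75
position: [0.6279, -0.2884, 0.0603]
tool_rot: [[0.983, -0.186, -0.0], [-0.186, -0.983, -0.002], [0.0, 0.002, -1.0]]
ft_force: [-0.3, 0.1, 0.5]
grip_width: 0.0425
```

Run:
```python
from h import *
plan([0.627,-0.2888,0.022],Rdown(-100.8),N=3)
save('side','k3.png',(300,250,420,370),5)
```

```text
N 3 row [-0.01, 0.0, 0.32, 0.0, -0.0, 0.0] dist 0.038
```

View pics/k3.png

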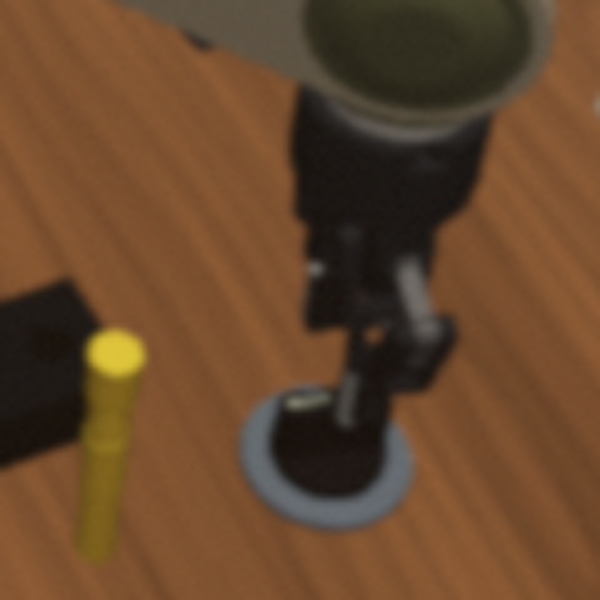

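Request:
jog_arm:
  plan:
    - [[0, 0, 0.4, 0, 0, 0], [0, 0, 0.4, 0, 0, 0], [0, 0, 0.15, 0, 0, 0], [0, 0, 0, 0, 0, 0]]

```text
time_s: 63.2
position: [0.6279, -0.2885, 0.0225]
tool_rot: [[0.983, -0.186, 0.001], [-0.186, -0.983, -0.002], [0.001, 0.002, -1.0]]
ft_force: [0.3, 0.1, 0.1]
grip_width: 0.0425
```

Request:
jog_arm:
  plan:
    - [[0, 0, 0, 0, 0, 0], [0, 0, 0, 0, 0, 0], [0, 0, 0, 0, 0, 0], [0, 0, 0, 0, 0, 0], [0, 0, 0, 0, 0, 0]]
  grip: -1
  squeeze: 40

```text
time_s: 63.7
position: [0.6282, -0.2886, 0.0231]
tool_rot: [[0.983, -0.186, 0.002], [-0.186, -0.983, -0.003], [0.002, 0.002, -1.0]]
ft_force: [-1.7, 0.4, 6.5]
grip_width: 0.0133
```

```bash
python3 chk.py c2
python3 - <<'E'
from h import *
np.set_printoptions(precision=4,suppress=True)
d=save('side','c2tubes.png',(180,120,320,250),5); p=cloud('side',d).reshape(-1,3); p=p[np.all((p>[0.35,0.19,0.137])&(p<[0.6,0.28,0.16]),1)]
for x in [.404,.444,.483,.522,.562]:
    q=p[abs(p[:,0]-x)<.015]; print(x,len(q),q.mean(0))
E
```

```text
0.404 51 [0.4035 0.2145 0.1437]
0.444 55 [0.4432 0.2188 0.1435]
0.483 51 [0.4834 0.2246 0.1441]
0.522 0 [nan nan nan]
0.562 0 [nan nan nan]chk.py:10: RuntimeWarning: Mean of empty slice.
  print(n,'upper beam',len(b),b.mean(0),'ztop',np.percentile(b[b[:,1]<-0.05][:,2],97),np.percentile(b[b[:,1]>0.05][:,2],97))
  ret = um.true_divide(
Traceback (most recent call last):
  File "chk.py", line 10, in <module>
    print(n,'upper beam',len(b),b.mean(0),'ztop',np.percentile(b[b[:,1]<-0.05][:,2],97),np.percentile(b[b[:,1]>0.05][:,2],97))
                                                 ~~~~~~~~~~~~~^^^^^^^^^^^^^^^^^^^^^^^^^
IndexError: index -1 is out of bounds for axis 0 with size 0
<stdin>:5: RuntimeWarning: Mean of empty slice.
  ret = um.true_divide(
```

View pics/c2side.png

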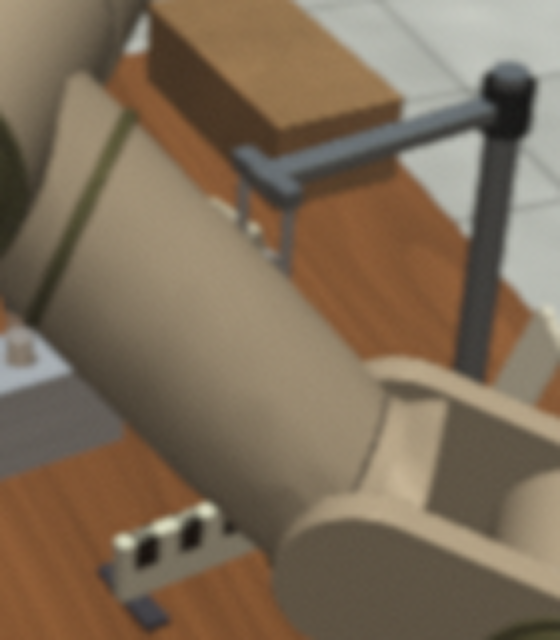

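Run:
```python
from h import *
save('scene','c3.png',(130,120,370,300),3)
```

```text
(no output)
```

View pics/c3.png

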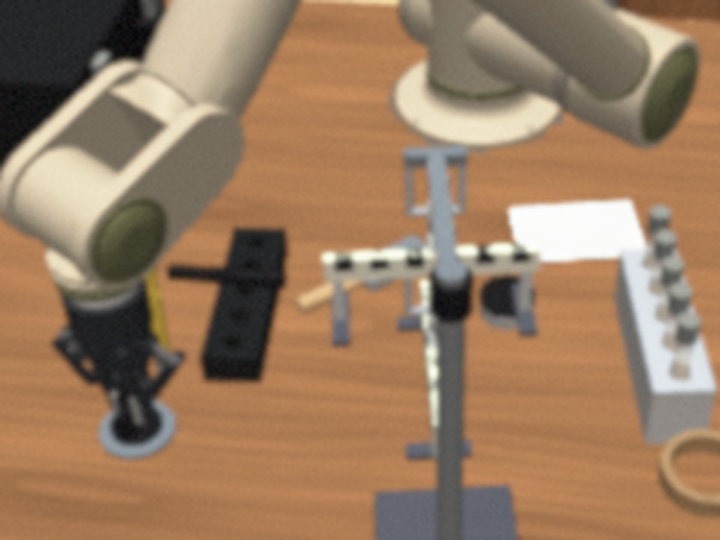

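Chain (430,250–430) and five tubes (660–685,220–340) are in place. Turning the knob clockwise.

Request:
jog_arm:
  plan:
    - [[0, 0, 0, 0, 0, 0.6], [0, 0, 0, 0, 0, 0.65], [0, 0, 0, 0, 0, 0.65], [0, 0, 0, 0, 0, 0.65], [0, 0, 0, 0, 0, 0.65], [0, 0, 0, 0, 0, 0.65], [0, 0, 0, 0, 0, 0.65], [0, 0, 0, 0, 0, 0.65], [0, 0, 0, 0, 0, 0.65], [0, 0, 0, 0, 0, 0.65]]

```text
time_s: 64.85
position: [0.6279, -0.2889, 0.023]
tool_rot: [[0.401, -0.916, 0.001], [-0.916, -0.401, -0.003], [0.003, 0.0, -1.0]]
ft_force: [-2.8, -1.2, 6.9]
grip_width: 0.0132
```

Request:
jog_arm:
  plan:
    - [[0, 0, 0, 0, 0, 0.15], [0, 0, 0, 0, 0, 0], [0, 0, 0, 0, 0, 0]]

```text
time_s: 65.15
position: [0.6279, -0.2889, 0.023]
tool_rot: [[0.383, -0.924, 0.001], [-0.924, -0.383, -0.003], [0.003, 0.0, -1.0]]
ft_force: [-1.8, 0.1, 7.1]
grip_width: 0.0128
```

Request:
jog_arm:
  plan:
    - [[0, 0, 0, 0, 0, 0], [0, 0, 0, 0, 0, 0], [0, 0, 0, 0, 0, 0], [0, 0, 0, 0, 0, 0], [0, 0, -0.4, 0, 0, 0], [0, 0, -0.7, 0, 0, 0], [0, 0, -0.8, 0, 0, 0], [0, 0, -0.8, 0, 0, 0], [0, 0, -0.8, 0, 0, 0], [0, 0, -0.8, 0, 0, 0]]
  grip: 0

```text
time_s: 66.15
position: [0.6275, -0.2879, 0.1949]
tool_rot: [[0.384, -0.923, -0.0], [-0.923, -0.384, -0.001], [0.001, 0.001, -1.0]]
ft_force: [-0.2, 0.8, 0.7]
grip_width: 0.0428
```

```bash
python3 dial.py k5
python3 - <<'E'
from h import *
plan([0.45,-0.36,0.3],Rdown(-158))
E
```

```text
[ 0.6275 -0.2879  0.1949]
wrist 245 ((0.6305246949195862, -0.29066169261932373), (0.013828890398144722, 0.04840750992298126), 20.93342399597168) [ 0.6311 -0.2931  0.0483] 0.04996675481017505
  base 9603 ((0.6249191164970398, -0.2901134788990021), 0.07706329971551895)
scene 76 ((0.6300758719444275, -0.2898803949356079), (0.015384577214717865, 0.047230325639247894), 20.830093383789062) [ 0.6317 -0.2889  0.0414] 0.04453547489322053
  base 225 ((0.6318075060844421, -0.2883245646953583), 0.03709518909454346)
side 158 ((0.6280328631401062, -0.28991201519966125), (0.01677795685827732, 0.04900722578167915), 17.060766220092773) [ 0.6267 -0.2912  0.0429] 0.04649779463034576
  base 543 ((0.619329571723938, -0.2777300477027893), 0.05236264318227768)
N 7 row [-0.0, 0.69, -0.37, -0.0, -0.0, 0.01] dist 0.219
```

Request:
jog_arm:
  plan:
    - [[0, 0.3, -0.6, 0, 0, 0], [0, 0.69, -0.5, 0, 0, 0], [0, 0.69, -0.4, 0, 0, 0], [0, 0.69, -0.3, 0, 0, 0], [0, 0.69, -0.3, 0, 0, 0], [0, 0.69, -0.2, 0, 0, 0], [0, 0.69, 0, 0, 0, 0], [0, 0, 0, 0, 0, 0], [0, 0, 0, 0, 0, 0]]

```text
time_s: 67.2
position: [0.4636, -0.356, 0.2848]
tool_rot: [[0.383, -0.924, -0.001], [-0.924, -0.383, 0.0], [-0.0, 0.001, -1.0]]
ft_force: [0.7, 0.6, 0.6]
grip_width: 0.0427
```

```bash
python3 chk.py c4
python3 - <<'E'
from h import *
np.set_printoptions(precision=4,suppress=True)
for n in ['side','scene']:
    d=save(n,'f_%s.png'%n); W=cloud(n,d); p=W.reshape(-1,3); p=p[np.all((p>[0.35,0.19,0.137])&(p<[0.6,0.28,0.16]),1)]
    for x in [.404,.444,.483,.522,.562]:
        q=p[abs(p[:,0]-x)<.015]; print(x,len(q),q.mean(0) if len(q) else '')
    W0=np.load(n+'W.npy')
    for q in ['tin','tent1','tape','brush']:
        for s,r,pp,m in seg(n,q,W)[:1]: print(n,q,round(s,2),r,np.median(pp,0))
E
```

```text
0.404 51 [0.404  0.214  0.1439]
0.444 52 [0.4432 0.219  0.1439]
0.483 0 
0.522 0 
0.562 0 
side tin 0.89 [216.1, 239.6, 238.1, 266.0] [0.4132 0.0525 0.027 ]
side tent1 0.4 [229.2, 306.2, 321.7, 366.4] [ 0.4272 -0.2281  0.034 ]
side brush 0.84 [197.5, 284.0, 265.2, 322.7] [ 0.3704 -0.0903  0.0178]
0.404 35 [0.4097 0.2164 0.1422]
0.444 34 [0.4482 0.221  0.1421]
0.483 37 [0.4888 0.2264 0.1423]
0.522 39 [0.5273 0.2329 0.1419]
0.562 42 [0.5666 0.2384 0.1418]
scene tin 0.75 [165.1, 252.8, 181.4, 271.7] [ 0.6367 -0.2866  0.0222]
scene tent1 0.91 [383.7, 290.0, 411.9, 321.1] [0.7462 0.3501 0.0406]
scene tape 0.74 [347.8, 265.7, 380.3, 292.0] [0.6438 0.2677 0.0166]
scene brush 0.48 [227.0, 199.1, 269.4, 221.8] [ 0.4086 -0.1128  0.0141]chk.py:10: RuntimeWarning: Mean of empty slice.
  print(n,'upper beam',len(b),b.mean(0),'ztop',np.percentile(b[b[:,1]<-0.05][:,2],97),np.percentile(b[b[:,1]>0.05][:,2],97))
  ret = um.true_divide(
Traceback (most recent call last):
  File "chk.py", line 10, in <module>
    print(n,'upper beam',len(b),b.mean(0),'ztop',np.percentile(b[b[:,1]<-0.05][:,2],97),np.percentile(b[b[:,1]>0.05][:,2],97))
                                                 ~~~~~~~~~~~~~^^^^^^^^^^^^^^^^^^^^^^^^^
IndexError: index -1 is out of bounds for axis 0 with size 0
```

View pics/f_side.png

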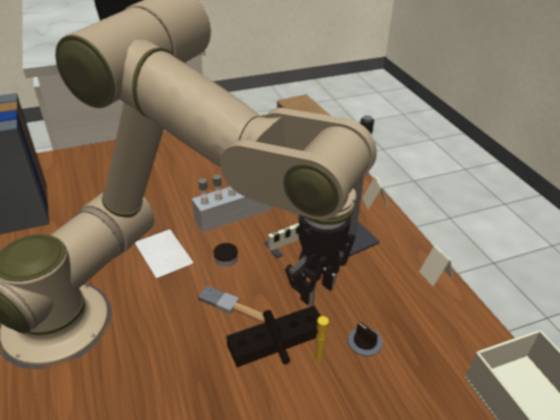

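View pics/f_scene.png

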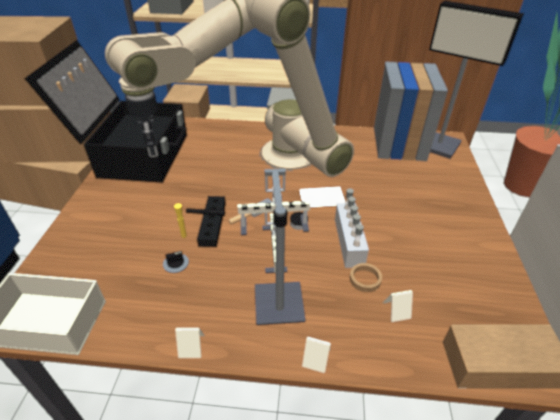

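Run:
```python
from h import *
plan([0.24,-0.36,0.28],Rdown(-158))
```

```text
N 7 row [-0.29, 0.74, 0.02, 0.0, -0.0, 0.01] dist 0.224
```

Request:
jog_arm:
  plan:
    - [[-0.3, 0.7, 0, 0, 0, 0], [-0.3, 0.75, 0, 0, 0, 0], [-0.3, 0.75, 0, 0, 0, 0], [-0.3, 0.75, 0, 0, 0, 0], [-0.3, 0.75, 0, 0, 0, 0], [-0.3, 0.75, 0, 0, 0, 0], [0, 0, 0, 0, 0, 0], [0, 0, 0, 0, 0, 0], [0, 0, 0, 0, 0, 0]]

```text
time_s: 68.65
position: [0.2723, -0.3579, 0.2858]
tool_rot: [[0.384, -0.923, 0.0], [-0.923, -0.384, -0.002], [0.002, 0.001, -1.0]]
ft_force: [0.6, -0.1, 0.2]
grip_width: 0.0429
```

```bash
python3 chk.py c5; python3 dial.py k6|grep -v base
python3 - <<'E'
from h import *
save('side','f2.png')
E
```

```text
side upper beam 659 [-0.0031 -0.0107 -0.0584] ztop -0.04704175957539121 -0.046933976210285736
  top of upper hook over bar z 0.009352607346869062 (expect ~.007)
  lower plate x -0.09611343905759386 0.09604461735817749 ztop front/back -0.16648131474273456 -0.1659564367269557 expect -0.1705
  top of lower hook z rel loop 0.009523715065517746
scene upper beam 620 [ 0.0045 -0.0047 -0.0603] ztop -0.04961527375707901 -0.04872708006481763
  top of upper hook over bar z 0.004051163353680975 (expect ~.007)
  lower plate x -0.09252211910446152 0.09723149312476322 ztop front/back -0.1677615253425843 -0.16829498141922059 expect -0.1705
  top of lower hook z rel loop 0.00599111348541434
[ 0.2724 -0.3578  0.2856]
scene 78 ((0.630282461643219, -0.2899622917175293), (0.015891121700406075, 0.04754260927438736), 23.43805503845215) [ 0.6319 -0.2893  0.0412] 0.04459243290970322
side 162 ((0.6270137429237366, -0.2892235815525055), (0.017197931185364723, 0.05078692361712456), 19.92998695373535) [ 0.6267 -0.2915  0.0428] 0.04678168647703328
```

View pics/f2.png

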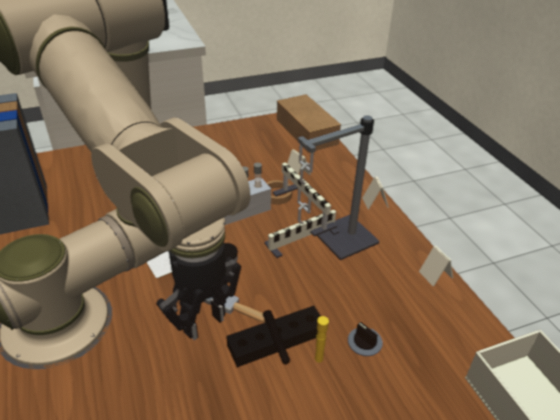

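```bash
python3 -c "
from h import *
print(close_job())"
```

```text
the job is handed in; nothing more can be done
None
```

The job is done and handed in, with one side effect: the black look-alike tube was knocked over along the way.

**What I did:**
- I moved all five tubes from the tray into the holder, one to a hole.
- I hung the upper bar on the stand's loop. I then hung the lower bar, which had been knocked about 3 cm aside since the start, from the upper bar's loop.
- I turned the knob last, clockwise past its click, then withdrew the arm. The final pictures were taken at 68.65 s.

**Last checks:**
- **Tubes:** all five caps are at the same height in the scene camera, matching tubes standing on the hole bottoms.
- **Chain:** both bars hang level with their hooks on the loop bars. Heights were unchanged between the check before the knob and the final one, and agree with the expected values within about 4 mm of camera error.
- **Knob:** it turned about 58° (1.0 rad), and stayed there after release.
- **Arm:** it stands clear of everything.
- **Bystanders:** the tin, tent, tape and brush look unmoved. The network's brush position shifted by about 1 to 4 cm between pictures while its outline in the images stayed within a few pixels, so I put that down to the outline.

**What went wrong:**
- The black tube toppled onto the empty tray, most likely brushed by the gripper when it picked up the lower bar. It is not one of the bystanders named in the rules, and I left it lying rather than risk disturbing the finished setup.
- Just before and just after turning the knob, the arm blocked the side view of the chain. I used the scene view before turning, and repeated the side check once the arm was away.

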